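Fit and lock the tube block on the bench shaker

ROBOT

A 6-joint arm with a two-finger parallel gripper is mounted at the origin on the work surface. World frame = base frame: x ahead of the robot, y to its left, z up, the work surface at z = 0. Lengths are in mm, angles in rad, forces in N, time in s.
With the tool pointing down it reaches from about 300 to 850 mm from the base axis. Payload 5.4 kg.
Tool frame: the origin (TCP) lies at the very end of the fingers, on their centre line; the grasp point (between the pads) lies 19 mm behind it (ctrl.hold_point_z is the distance from the TCP to the grasp point, in mm); y points along the fingers, x is the direction in which the jaws open and shut, and the axes are right-handed (so a half turn about y gives the same grasp; the last joint's range is limited). The gripper opens to 85 mm and grips with 20 to 120 N. Pads are 22 mm wide; open, the fingers measure 114 mm over their backs; the gripper's body (76 mm by 85 mm) begins 54 mm behind the grasp point. The pads swing forward as they close: fully open they stand 13 mm farther back than shut.
Start: joints at [-1.424, 0.158, 1.597, -0, 1.386, -0.21], TCP at [200.81, -538.778, 231.299] pointing down, gripper open.
Joint ranges: [-2.91, 2.91], [-0.94, 2.29], [0.18, 2.7], [-1.29, 4.43], [0.17, 2.64], [-3, 3]. Speed limits (rad/s): [2.57, 2.57, 3.14, 3.14, 3.14, 3.14].

INTERFACE

Orientations are given as a unit quaternion [w, x, y, z].
In Python, from station import ctrl, optics, sign_off gives the robot as it stands.
- The arm moves only by the tool carry_out, never from a script. Its argument "plan" is a list that holds one entry, the list of rows, each a list of 7 numbers: the shift along the world's x, y, z in cm, then the turn, a rotation vector about the world's x, y, z in rad, then the finger opening in cm, from 0 to 8.54. A call has 1 to 5 rows; each row is the pose to reach, as a shift and turn from the pose commanded when the call began; what a row does not reach only later rows make up. A row lasts 1/8 s, in which the tool goes at most 62.5 mm and 10.7 degrees, less where a joint would pass 70% of its speed; a pose out of reach is approached as far as the arm can. A call with a gripper value outside its range is refused whole. The fingers move at their own pace and stop on an object; "grip_force" is the grip in N (left out, the last holds). Time passes only in rows, so rows that repeat a pose let the fingers close. It gives the time, the measured TCP pose, the force and the opening at its end, in the units of the state.
- ctrl.sense(): the state, without advancing time (a new reading comes with each control period).
- optics.read_camera(name): name is "scene" or "side" or "wrist"; returns a dict with "img" (420x560x3 uint8, red, green, blue), "intrinsics" (3x3 intrinsics, pixels), "position" and "attitude" of the camera in the world; the wrist camera has in their place "mount" (4x4, takes a point from camera to tool coordinates, whose origin is the TCP and whose axes are the tool frame's). Camera axes: x right, y up, looking along -z (the intrinsics and any distortion apply to the point x, -y, -z); pixel columns grow to the right and rows downward; lengths in mm; the calibration is good to about 2 mm. A picture is of the moment at which its call begins: read the wrist's pose just before it. There is no depth.
- sign_off(): hands the job in, once; it reports no verdict.
Trained networks look in a picture, given as the dict that the camera call returned (one of the last four; its "shot" number tells which), for a name from the list of things; names that differ only in an ending like _2 or _b are one class to them, and where a whole thing is asked for, a point or a joint stands for the part that bears it (a point fixed in the world has none). Each returns a list of dicts, best first, with "score" (0 to 1); they miss things now and then, are a little off and sometimes report something else, mostly with a low value. They report only what shows in the picture. A call takes as long as a camera call.
- optics.recognise(picture, label): "rect" ([left, top, width, height] in pixels, round what is visible of it).
The state is a dict: "t": time; "qpos": joint angles; "qvel": joint speeds; "joint_efforts": joint torques, N m; "position": TCP position; "tool_rot": TCP orientation; "force": force on the tool from outside, world axes, zero at the start; "ft_torque": the same for the moment, N m; "opening": finger opening in mm.
Only numpy, scipy, OpenCV 4.12 (cv2) and the standard library are available. Lean on these libraries where they do the work, as an engineer would, in place of code of your own. Each camera call takes 0.05 s, during which the arm holds its last target.

TASK

Press the aluminium tube block, which sits proud on the shaker's guide pins, down until it is fully home on the heating plate. Then take the flat-bladed screwdriver from the tool stand and with it turn the slotted lock beside the block clockwise (seen from above) all the way to its stop. Finally stand the screwdriver upright again in the free hole of the tool stand and let go, without knocking over or shifting anything else on the bench.

Things in the scene. Friction and masses are not known exactly. Their poses are not given: they have to be found in the camera images.
- block (a joint): how far the tube block is pressed down along its two upright guide pins: 0 = proud, 0.012 m = fully home on the heating plate. It stays where it is left; pressing takes about 6 N. Aluminium block 128 x 86 x 38 mm on a white bench shaker (230 x 270 mm, deck 90 mm above the bench), with two groups of wells, some holding white capped tubes (lids 4 mm above the top).
- block_top (a point): centre of the block's top face, in the plain band, 44 mm wide, between the two groups of wells: the place to press. x axis to the back of the shaker, y along the block's 128 mm length, z up. Moves with the block: 132 mm above the bench when fully home, up to 12 mm higher before.
- lock (a joint): angle of the round slotted lock on the shaker's deck, 120 mm from the block's centre: 0 = free, 1.571 rad = locked, a stop at either end; grows clockwise seen from above. Starts at 0 to 0.3, stays where it is left; about 0.05 N m turns it. The head is a steel disc 37 mm across in a black bezel ring 54 mm across, 3 mm lower than the head.
- lock_slot (a point): centre of the lock head's top face, on the turning axis at the slot's mouth, 104 mm above the bench; z up, x axis along the slot (turns with the lock). The slot runs right across the head, 4 mm wide, 9 mm deep, its upper 3.5 mm flared to 9.6 mm wide. At free the slot points to the shaker's back, at locked it points at the block.
- driver_handle (a point): middle of the flat screwdriver's upright black handle: flattened section 34 mm (x) by 24 mm (y, grip across this), 87 mm tall; 43 mm below its top, 52 mm above the underside of its flared foot (40 x 30 mm). Shaft 10 mm diameter; blade 12 mm wide (along x), 2.5 mm thick, 18 mm long. Tool 180 mm, 0.1 to 0.16 kg; stands in either hole of the stand; z up the shaft.
- driver_tip (a point): middle of the blade's end edge, 137 mm straight below driver_handle; same axes.
- stand: fixed tool stand, 150 (x) x 70 (y) mm, a grey plate 97 mm above the bench on four steel posts, with two holes; origin at the centre of its underside.
- hole_near (a point): centre of one hole of the stand, at the plate's top face (97 mm above the bench); 19 mm diameter with a 3 mm flared edge, plate 10 mm thick, open below to 8 mm above the bench. Put back, the screwdriver's foot rests on the plate and driver_handle is 149 mm above the bench.
- hole_far (a point): centre of the other hole, 75 mm from hole_near along the stand's x axis; alike.
- nutdriver: bystander in the other hole of the stand: a nut driver with a round black handle (29 mm diameter) and a tubular socket, 172 mm long, standing upright; origin at its lower end, 12 mm above the bench.
- tipbox: bystander: pipette tip box 124 x 86 x 88 mm with a clear lid; origin at the centre of its underside.
- wellplate: bystander: white 96-well plate 86 x 128 x 16 mm; origin at the centre of its underside.
- trough: bystander: open white reagent trough 90 x 140 x 45 mm; origin at the centre of its underside.
- tuberack: bystander: grey rack with capped tubes, 90 x 200 x 76 mm; origin at the centre of its underside.
- bottle: bystander: white bottle, 68 mm diameter, 170 mm tall; origin at the centre of its underside.

How it is judged:
By the outcome, as a careful person would: the job done as asked, in the order asked, and still so for the second after the job is handed in, with the robot touching nothing.
It also fails if it takes over 70 s, if anything falls off the work surface, if the arm or the gripper's body presses on something with over 40 N, if the wrist force passes 120 N, or if a joint passes its speed limit or range.

## Working session

There is one attempt and no reset: what is moved stays moved. The work goes in short steps, Python scripts to look and compute and a tool call to move; the robot and the scene stay as the last step left them, time stands still between calls to the robot, and variables do not carry over. Pictures are saved under pics/ and viewed, and the job is handed in when it is done.

Besides the shell and the picture viewer there is one more tool, called after "Call:" by a JSON object that holds its "fn" and its "kwargs", one argument or row to a line. carry_out: Moves the arm, as the interface text tells. Its arguments: {"type":"object","properties":{"plan":{"type":"array"},"grip_force":{"type":"number"}},"required":["plan"]}

```bash
ls; mkdir -p pics; cat > h.py <<'E'
import numpy as np, cv2
from scipy.spatial.transform import Rotation as R
from station import ctrl, optics
def Rq(q): return R.from_quat([q[1],q[2],q[3],q[0]]).as_matrix()
def save(c,n): cv2.imwrite('pics/'+n+'.png',c['img'][:,:,::-1])
def campose(c,s=None):
    if 'mount' in c:
        M=np.array(c['mount']); T=np.eye(4); T[:3,:3]=Rq(s['tool_rot']); T[:3,3]=s['position']; T=T@M
        return T[:3,:3],T[:3,3]
    a=np.array(c['attitude']); 
    return (Rq(a) if a.size==4 else a), np.array(c['position'])
def ray(c,px,s=None):
    Rm,p=campose(c,s); K=np.array(c['intrinsics'])
    d=np.linalg.inv(K)@[px[0],px[1],1]; d=np.array([d[0],-d[1],-d[2]])
    d=Rm@d; return p,d/np.linalg.norm(d)
def atz(c,px,z,s=None):
    p,d=ray(c,px,s); return p+d*(z-p[2])/d[2]
def proj(c,X,s=None):
    Rm,p=campose(c,s); q=Rm.T@(np.array(X)-p); K=np.array(c['intrinsics'])
    u=K@[q[0],-q[1],-q[2]]; return u[:2]/u[2]
def tri(rs):
    A=np.zeros((3,3));b=np.zeros(3)
    for p,d in rs:
        P=np.eye(3)-np.outer(d,d);A+=P;b+=P@p
    x=np.linalg.solve(A,b); return x,[np.linalg.norm((np.eye(3)-np.outer(d,d))@(x-p)) for p,d in rs]
E
python3 - <<'E'
from h import *
s=ctrl.sense();print(s, ctrl.hold_point_z)
for n in ['scene','side','wrist']:
    c=optics.read_camera(n);save(c,n+'0');print(n,{k:v for k,v in c.items() if k!='img'})
    for l in ['block','lock','driver_handle','stand','nutdriver','tipbox','wellplate','trough','tuberack','bottle']:
        print(l,[(r['rect'],round(r['score'],2)) for r in optics.recognise(c,l)][:2])
E
```

```text
pics
{'t': 0.0, 'qpos': array([-1.42411449e+00,  1.59077331e-01,  1.59824626e+00, -2.70117143e-05,
        1.38622343e+00, -2.10107424e-01]), 'qvel': array([-0.0004294 , -0.00140337, -0.0003651 , -0.00239933,  0.00029333,
       -0.001622  ]), 'joint_efforts': array([-6.47674951e-04, -3.96001375e+01, -3.31430805e+01, -4.86007575e-04,
        8.36732128e-03, -1.05037930e-06]), 'position': array([ 200.70519271, -538.17707264,  230.29400554]), 'tool_rot': array([ 0.58128801, -0.58029319,  0.40381802, -0.40285863]), 'force': array([-0.22287336,  0.3862022 , -0.3986398 ]), 'ft_torque': array([ 0.00199174,  0.04436447, -0.03003738]), 'opening': 84.92010727033957} 18.700000000000003
scene {'intrinsics': array([[445.71230939,   0.        , 272.13768664],
       [  0.        , 445.71230939, 210.65957477],
       [  0.        ,   0.        ,   1.        ]]), 'position': array([1230.64593835, -750.65084982,  806.23249954]), 'attitude': array([0.82794579, 0.43607286, 0.16673952, 0.31071556]), 'shot': 1}
block [([226.4, 198.4, 59.8, 40.6], 0.94)]
lock [([283.5, 202.8, 12.3, 7.9], 0.52)]
driver_ha
[... 1158 characters left out ...]
7.8, 55.6], 0.61)]
wrist {'intrinsics': array([[318.50880581,   0.        , 281.39175259],
       [  0.        , 318.50880581, 211.25573011],
       [  0.        ,   0.        ,   1.        ]]), 'mount': array([[ 9.99999959e-01,  2.00264290e-04, -2.05069444e-04,
        -3.68081485e-02],
       [-2.57464992e-04,  3.13127545e-01, -9.49711048e-01,
        -1.42505365e+02],
       [-1.25980318e-04,  9.49711062e-01,  3.13127583e-01,
         8.04192505e+01],
       [ 0.00000000e+00,  0.00000000e+00,  0.00000000e+00,
         1.00000000e+00]]), 'shot': 3}
block []
lock []
driver_handle []
stand []
nutdriver []
tipbox []
wellplate []
trough [([12.6, 0.5, 188.5, 103.5], 0.94)]
tuberack []
bottle []
```

View pics/scene0.png

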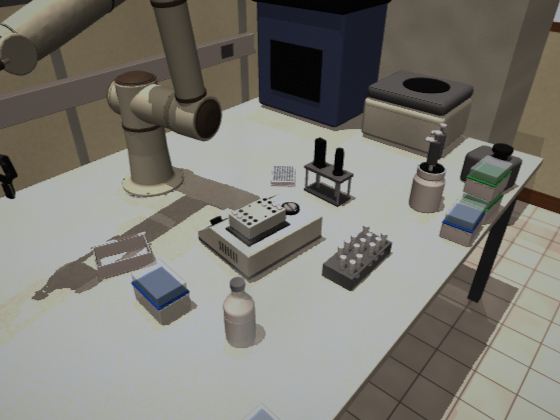

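View pics/side0.png

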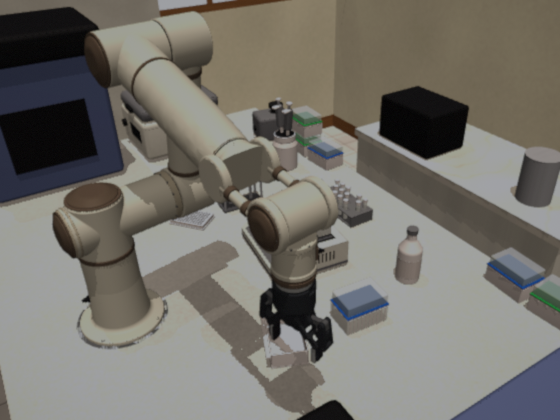

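View pics/wrist0.png

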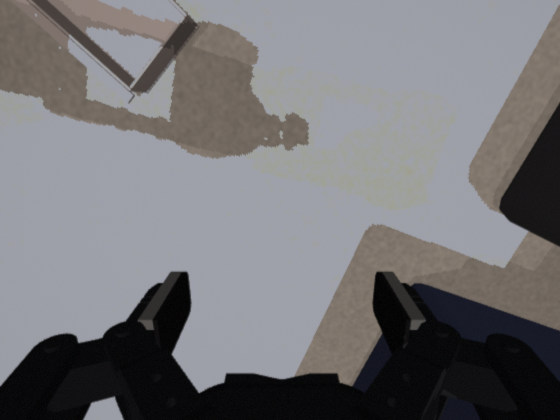

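Scene view: the shaker is at about (260,235), the block at (257,218) and the lock at (290,208). The stand is at (328,180), with the flat driver in its left hole (320,152) and the nut driver in the right (339,161). I'll turn these into rough world positions.

```bash
python3 - <<'E'
from h import *
np.set_printoptions(precision=1,suppress=True)
c=optics.read_camera('scene')
for n,px,z in [('block',(257,212),140),('lock',(291,208),104),('drv top',(319.5,139),192),('drv foot',(320,166),97),('nut top',(339,149),170),('nut foot',(339,175),97),('stand near corner',(332,186),97),('wellplate',(283,176),16),('tuberack',(357,256),40),('bottle',(239,312),80),('tipbox',(162,290),45),('trough',(122,255),30)]:
    print(n,atz(c,px,z))
im=c['img'][120:300,180:420]; cv2.imwrite('pics/sc1.png',cv2.resize(im,None,fx=3.3,fy=3.3,interpolation=3)[:,:,::-1])
s=ctrl.sense(); print(Rq(s['tool_rot']))
E
```

```text
block [558.4 -51.  140. ]
lock [581.  64. 104.]
drv top [481.7 326.3 192. ]
drv foot [489.8 326.8  97. ]
nut top [545.2 345.7 170. ]
nut foot [571.  318.1  97. ]
stand near corner [593.1 247.7  97. ]
wellplate [349.6 304.7  16. ]
tuberack [798.   76.6  40. ]
bottle [ 729.  -294.1   80. ]
tipbox [ 515.3 -343.7   45. ]
trough [ 311.1 -324.6   30. ]
[[ 0.3 -0.   0.9]
 [-0.9 -0.   0.3]
 [ 0.  -1.  -0. ]]
```

View pics/sc1.png

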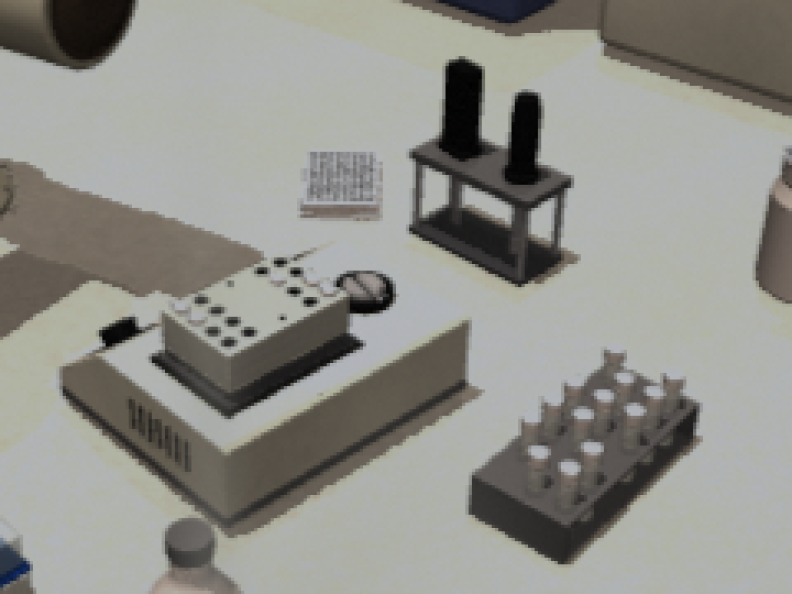

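Call:
{"fn": "carry_out", "kwargs": {
  "plan": [
    [[0, 0, 8, 0, 0, 0, 8.5], [5, 10, 10, 0, 0, 0, 8.5], [9, 17, 10, 0, 0, 0, 8.5], [13, 24, 10, 0, 0, 0, 8.5], [16, 29, 10, 0, 0, 0, 8.5]]
  ]
}}

```text
t: 2.33
position: [319.0, -321.0, 328.6]
tool_rot: [-0.581, 0.581, -0.403, 0.404]
force: [1.1, -0.4, 0.5]
opening: 84.9
```

Call:
{"fn": "carry_out", "kwargs": {
  "plan": [
    [[3, 6, 0, 0, 0, 0, 8.5], [6, 12, 0, 0, 0, 0, 8.5], [9, 18, 0, 0, 0, 0, 8.5], [12, 24, 0, 0, 0, 0, 8.5], [12, 24, 0, 0, 0, 0, 8.5]]
  ]
}}

```text
t: 2.95
position: [439.2, -79.6, 328.3]
tool_rot: [0.582, -0.581, 0.402, -0.402]
force: [-0.0, -0.8, 1.0]
opening: 85.0
```

```bash
python3 - <<'E'
from h import *
s=ctrl.sense();print(s['t'],s['position'],s['qpos']);c=optics.read_camera('wrist');save(c,'w1')
for l in ['block','lock','driver_handle','stand','nutdriver','wellplate']:
        print(l,[(r['rect'],round(r['score'],2)) for r in optics.recognise(c,l)][:2])
E
```

```text
2.95 [439.18238786 -79.57375424 328.30686157] [-4.51716861e-01 -2.35714591e-01  1.79039380e+00  7.05534181e-04
  1.58645708e+00  7.57663243e-01]
block [([212.5, 0.3, 160.4, 139.1], 0.88)]
lock [([169.2, 0.0, 35.8, 29.7], 0.77)]
driver_handle []
stand [([0.0, 0.0, 28.8, 63.7], 0.81)]
nutdriver []
wellplate [([0.0, 89.9, 47.0, 74.9], 0.97)]
```

View pics/w1.png

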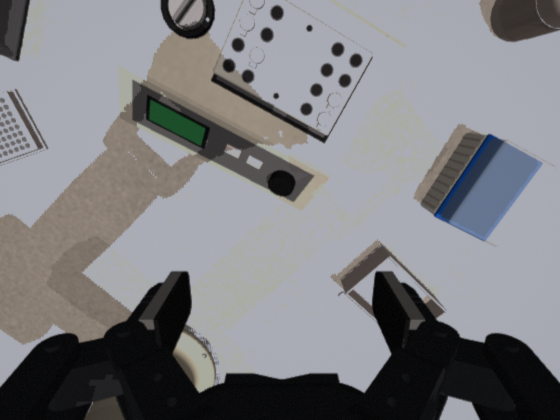

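The wrist view shows the block at (295,65), the lock at (187,12), the stand cut off at top left, and the shaker panel facing the robot. I'll move so that the lock, block and stand are all in view.

Call:
{"fn": "carry_out", "kwargs": {
  "plan": [
    [[0, 6, 1, 0, 0, -0.1, 8.5], [0, 12, 2, 0, 0, -0.2, 8.5], [0, 18, 3, 0, 0, -0.3, 8.5], [0, 23, 4, 0, 0, -0.4, 8.5], [0, 23, 4, 0, 0, -0.4, 8.5]]
  ]
}}

```text
t: 3.92
position: [438.4, 149.2, 369.1]
tool_rot: [-0.49, 0.489, -0.51, 0.51]
force: [-0.5, -0.4, 0.5]
opening: 85.2
```

```bash
cat > look.py <<'E'
import sys
from h import *
n=sys.argv[1]
s=ctrl.sense();print(s['t'],s['position'],s['qpos'][[0,5]]);c=optics.read_camera('wrist');save(c,n)
import pickle; pickle.dump((c,s),open('pics/'+n+'.pkl','wb'))
for l in sys.argv[2:] or ['block','lock','driver_handle','stand','nutdriver','wellplate']:
        print(l,[(np.round(r['rect'],1),round(r['score'],2)) for r in optics.recognise(c,l)][:2])
E
python3 look.py w2
```

```text
3.925 [438.41571824 149.16172951 369.0534097 ] [0.0656913  1.67659851]
block [(array([382.9,  13.7, 147.6,  98.4]), 0.63)]
lock [(array([326.7,  39. ,  29.5,  35.9]), 0.62)]
driver_handle [(array([ 89. , 125.5,  61.8,  46.7]), 0.84)]
stand [(array([ 95.7,  44.8,  91.5, 129.7]), 0.9)]
nutdriver [(array([77.6, 55.2, 68.4, 39.5]), 0.58)]
wellplate [(array([134.8, 183.9,  92.4,  82.2]), 0.63), (array([383.7,  12. , 151.2, 102.4]), 0.63)]
```

View pics/w2.png

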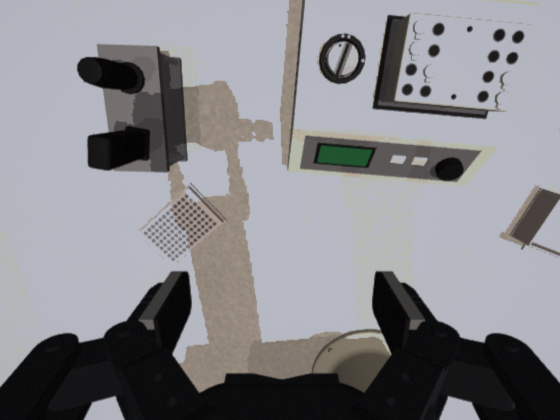

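w2 shows the lock at (342,58), the block at (465,60), the flat driver at the lower left of the stand (head 103,150) and the nut driver at (92,70). I'll take a second view from a place closer to straight above.

Call:
{"fn": "carry_out", "kwargs": {
  "plan": [
    [[5, -2, -2, 0, 0, 0, 8.5], [10, -4, -4, 0, 0, 0, 8.5], [13, -5, -5, 0, 0, 0, 8.5], [13, -5, -5, 0, 0, 0, 8.5]]
  ]
}}

```text
t: 4.78
position: [568.9, 95.4, 315.8]
tool_rot: [0.487, -0.489, 0.512, -0.51]
force: [-0.7, -0.6, 0.3]
opening: 85.2
```

```bash
python3 look.py w3; python3 - <<'E'
import pickle,cv2
for n,(x0,y0,x1,y1) in [('w2',(280,0,560,200)),('w3',(200,60,560,330))]:
    c,s=pickle.load(open(f'pics/{n}.pkl','rb'));im=c['img'][y0:y1,x0:x1];k=min(800/(x1-x0),600/(y1-y0));print(n,k)
    cv2.imwrite(f'pics/{n}c.png',cv2.resize(im,None,fx=k,fy=k,interpolation=3)[:,:,::-1])
E
```

```text
4.775 [568.92303301  95.44087852 315.80788967] [-0.04308118  1.57381834]
block [(array([346.5, 146.9, 144.5,  89.7]), 0.92), (array([489.1, 276.8,  70.9,  82. ]), 0.5)]
lock [(array([288.2, 160.4,  31.3,  32.7]), 0.68)]
driver_handle [(array([ 33.7, 228.8,  95.7,  86.8]), 0.69)]
stand [(array([ 47.6, 153.3, 107.8, 130.4]), 0.76), (array([ 32.6, 228.9,  97.6,  85.6]), 0.55)]
nutdriver [(array([ 15.2, 176.6, 113.9,  58.9]), 0.74)]
wellplate [(array([104.1, 271.7,  94.3,  52.4]), 0.93)]
w2 2.857142857142857
w3 2.2222222222222223
```

View pics/w3.png

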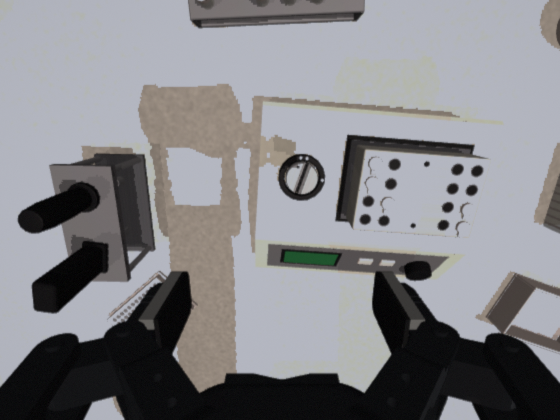

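View pics/w2c.png

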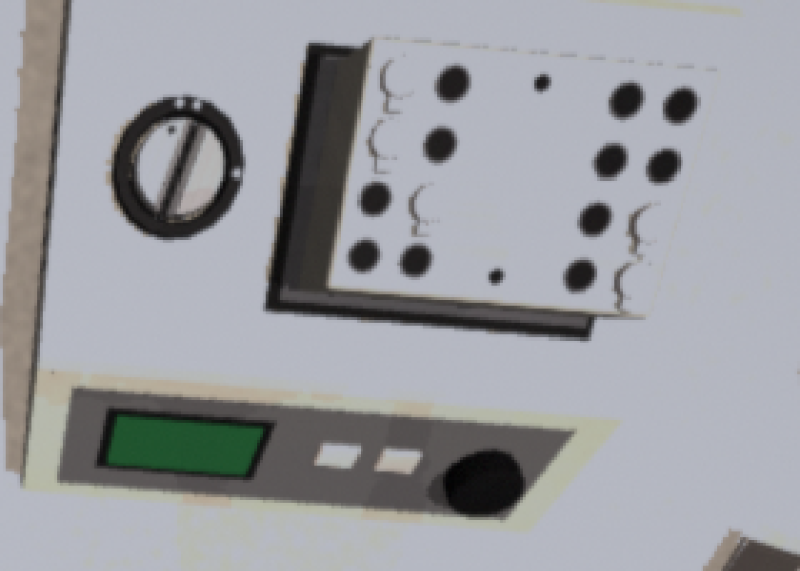

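View pics/w3c.png

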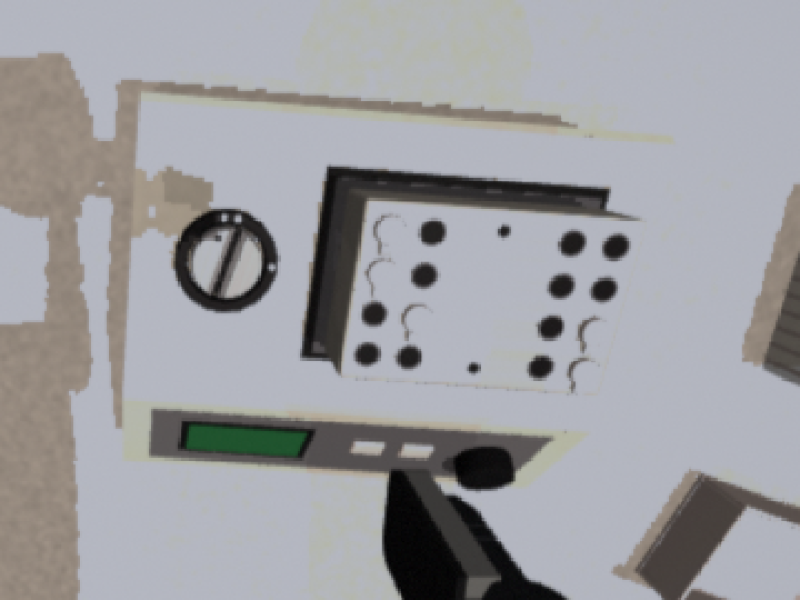

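```bash
python3 - <<'E'
import pickle,cv2
for n,(x0,y0,x1,y1) in [('w3l',(0,130,200,330)),('w2l',(60,20,220,190))]:
    c,s=pickle.load(open(f'pics/{n[:2]}.pkl','rb'));im=c['img'][y0:y1,x0:x1];k=3.0
    cv2.imwrite(f'pics/{n}.png',cv2.resize(im,None,fx=k,fy=k,interpolation=3)[:,:,::-1])
E
```

```text
(no output)
```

View pics/w3l.png

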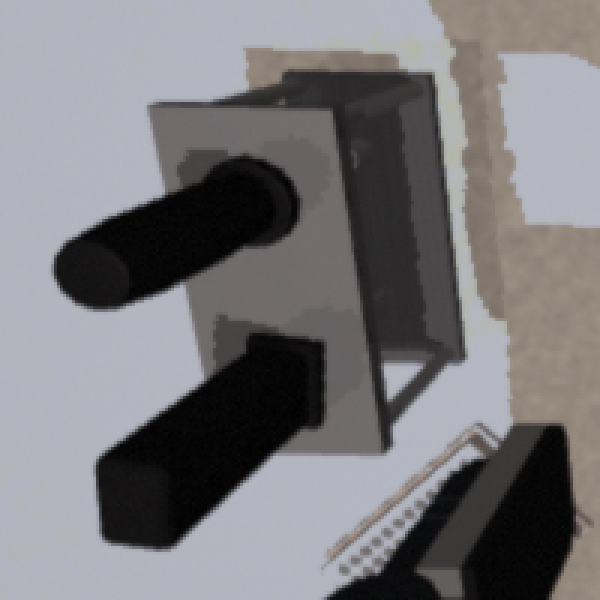

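View pics/w2l.png

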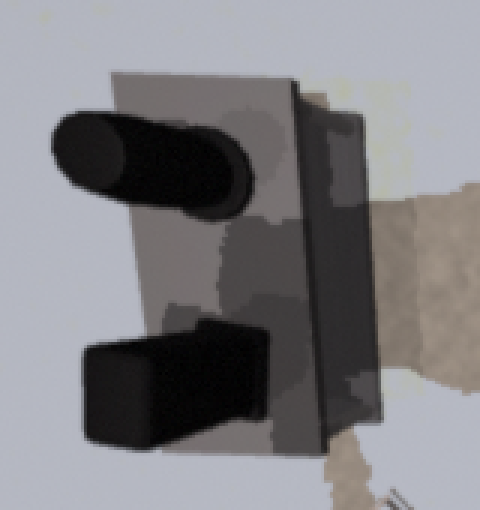

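```bash
python3 - <<'E'
from h import *
import pickle
np.set_printoptions(precision=1,suppress=True)
c2,s2=pickle.load(open('pics/w2.pkl','rb'));c3,s3=pickle.load(open('pics/w3.pkl','rb'))
k2=560/196
A=lambda p:(p[0]/2.857+280,p[1]/2.857); B=lambda p:(p[0]/2.222+200,p[1]/2.222+60)
AL=lambda p:(p[0]/3+60,p[1]/3+20); BL=lambda p:(p[0]/3,p[1]/3+130)
P={}
for n,a,b in [('pinback',(542,82),(504,231)),('pinfront',(496,276),(474,368)),('blk BL',(371,40),(366,198)),('blk FL',(331,290),(341,377)),('blk BR',(716,72),(643,220)),('blk FR',(645,317),(601,396)),('lock',(179,167),(227,260)),('slot b',(200,120),(240,226)),('slot f',(164,217),(217,296))]:
    x,e=tri([ray(c2,A(a),s2),ray(c3,B(b),s3)]);P[n]=x;print(n,x,np.array(e))
for n,a,b in [('TL',(112,72),(150,105)),('TR',(297,80),(336,108)),('BR',(322,455),(384,453)),('drvtop',(117,395),(133,502)),('nuttop',(90,150),(94,275)),('dtA',(84,347),(98,464)),('dtB',(149,343),(156,456)),('dtC',(152,447),(168,548)),('dtD',(87,437),(104,540))]:
    x,e=tri([ray(c2,AL(a),s2),ray(c3,BL(b),s3)]);P[n]=x;print(n,x,np.array(e))
# fixed z
print('lock@104',atz(c2,A((179,167)),104,s2),atz(c3,B((227,260)),104,s3))
print('handle top@192', atz(c2,AL((117,395)),192,s2),atz(c3,BL((133,502)),192,s3))
for n,a,b in [('TL',(112,72),(150,105)),('TR',(297,80),(336,108)),('BR',(322,455),(384,453))]:
    print(n,atz(c2,AL(a),97,s2),atz(c3,BL(b),97,s3))
ang=lambda v:np.degrees(np.arctan2(v[1],v[0]))
print('pin ang',ang(P['pinback']-P['pinfront']),'long',ang(P['blk BL']-P['blk BR']),'slot',ang(P['slot b']-P['slot f']),'stand',ang(P['TR']-P['BR']),ang(P['TR']-P['TL']))
print('block c',np.mean([P[k] for k in ['blk BL','blk FL','blk BR','blk FR']],0),(P['pinback']+P['pinfront'])/2)
for z in (132,144):
  for f,c,s,i in [(A,c2,s2,[(542,82),(496,276)]),(B,c3,s3,[(504,231),(474,368)])]:
    q=[atz(c,f(p),z,s) for p in i];print(z,np.mean(q,0),np.linalg.norm(q[0]-q[1]))
E
```

```text
pinback [587.2 -50.9 141.3] [0. 0.]
pinfront [521.6 -42.9 141.3] [0.1 0.1]
blk BL [604.1  10.3 136.6] [0.1 0.1]
blk FL [519.1  19.9 139.8] [0.3 0.3]
blk BR [ 588.5 -115.2  137.7] [0.2 0.2]
blk FR [ 504.  -105.   140.1] [1.4 1.4]
lock [570.   71.4  97.3] [0.1 0.1]
slot b [587.2  63.8  97.8] [0.5 0.5]
slot f [551.   77.3  97.6] [0.2 0.2]
TL [597.  358.5  96.2] [0.1 0.1]
TR [592.1 288.1  94.8] [0.7 0.7]
BR [443.3 299.7  95.9] [0.1 0.1]
drvtop [483.4 329.8 190.9] [0. 0.]
nuttop [558.9 325.6 183.6] [0.1 0.1]
dtA [499.2 335.3 193.3] [0.4 0.4]
dtB [500.2 315.9 192. ] [0.9 0.9]
dtC [466.  321.8 191.8] [0.6 0.6]
dtD [470.  342.6 191.6] [0.1 0.1]
lock@104 [569.2  72.6 104. ] [571.4  71.7 104. ]
handle top@192 [483.5 329.1 192. ] [484.1 328.8 192. ]
TL [596.9 358.2  97. ] [597.1 357.9  97. ]
TR [591.3 286.6  97. ] [592.7 287.6  97. ]
BR [443.6 299.3  97. ] [443.9 299.   97. ]
pin ang -6.965598454810851 long 82.94268997518881 slot -20.402028650966198 stand -4.466268670459255 -94.05403363563613
block c [553.9 -47.5 138.6] [554.4 -46.9 141.3]
132 [555.3 -51.7 132. ] 67.7323031721179
132 [551.6 -51.1 132. ] 68.0510029105065
144 [554.1 -45.4 144. ] 65.59164335012436
144 [555.2 -45.8 144. ] 65.54608700451621
```

Both views agree to about 1 mm:

| Thing | Position (mm) | Yaw |
|---|---|---|
| Block centre | (554.3, -46.5), top at z≈141 | -7° |
| Lock | (570.3, 72) | slot at -20.4° (joint ≈0.23) |
| Driver | (483.6, 329.3) | about -12° |
| Hole_near | (483, 331.7) | n/a |

I'll press first, with the fingers shut.

Call:
{"fn": "carry_out", "kwargs": {
  "plan": [
    [[-0.3, -3, -2, 0, 0, 0.18, 0], [-0.6, -6, -4, 0, 0, 0.36, 0], [-0.9, -9, -7, 0, 0, 0.54, 0], [-1.2, -12, -10, 0, 0, 0.72, 0], [-1.5, -14.2, -12, 0, 0, 0.9, 0]]
  ]
}}

```text
t: 5.75
position: [552.5, -45.4, 197.1]
tool_rot: [-0.663, 0.663, -0.245, 0.245]
force: [0.4, -0.2, 0.1]
opening: -0.3
```

Call:
{"fn": "carry_out", "kwargs": {
  "plan": [
    [[0, 0, 0, 0, 0, 0.18, 0], [0, 0, 0, 0, 0, 0.36, 0], [0, 0, 0, 0, 0, 0.54, 0], [0, 0, 0, 0, 0, 0.6, 0], [0, 0, 0, 0, 0, 0.6, 0]]
  ]
}}

```text
t: 6.38
position: [553.3, -44.4, 198.6]
tool_rot: [-0.706, 0.706, -0.04, 0.041]
force: [0.5, -0.5, -0.5]
opening: -0.2
```

```bash
python3 look.py w4 block; python3 - <<'E'
from h import *
s=ctrl.sense();print(s['force'],Rq(s['tool_rot']))
c=optics.read_camera('scene');im=c['img'][100:300,160:420]; cv2.imwrite('pics/sc2.png',cv2.resize(im,None,fx=3,fy=3,interpolation=3)[:,:,::-1])
E
```

```text
6.375 [553.32574472 -44.42826456 198.61472187] [-0.29782546 -0.18354207]
block [(array([215. , 133.4, 137.5, 183.1]), 0.61)]
[ 0.22509523 -0.13906982 -0.70105962] [[ 9.93413572e-01  6.19628029e-04  1.14582247e-01]
 [-1.14582175e-01 -1.50262145e-04  9.93413762e-01]
 [ 6.32764385e-04 -9.99999797e-01 -7.82741272e-05]]
```

View pics/w4.png

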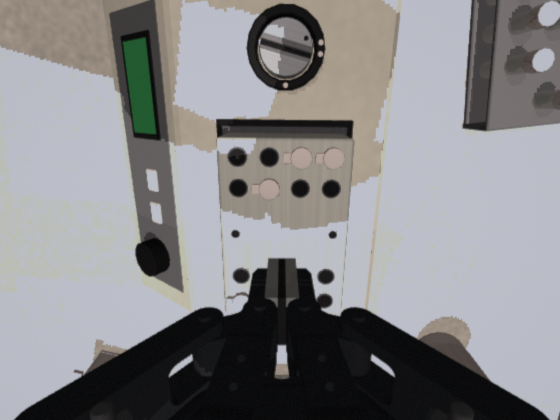

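View pics/sc2.png

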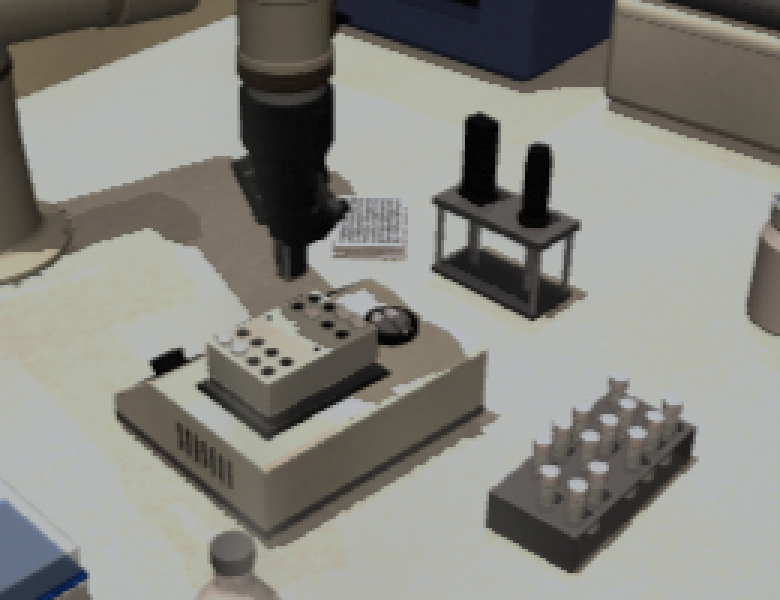

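w4 shows the closed fingertips lined up with the plain band, the pins at (235,233) and (333,235), and the lock at (286,47) with its slot from (262,42) to (309,53). I'm going down.

Call:
{"fn": "carry_out", "kwargs": {
  "plan": [
    [[0.1, -0.2, -3, 0, 0, 0, 0], [0.1, -0.2, -5, 0, 0, 0, 0], [0.1, -0.2, -5.4, 0, 0, 0, 0], [0.1, -0.2, -5.8, 0, 0, 0, 0], [0.1, -0.2, -6.0, 0, 0, 0, 0]]
  ]
}}

```text
t: 7.15
position: [554.9, -46.8, 139.7]
tool_rot: [-0.706, 0.706, -0.04, 0.041]
force: [-3.2, 1.2, 5.7]
opening: 0.5
```

Call:
{"fn": "carry_out", "kwargs": {
  "plan": [
    [[0, 0, -0.2, 0, 0, 0, 0], [0, 0, -0.4, 0, 0, 0, 0], [0, 0, -0.4, 0, 0, 0, 0]]
  ]
}}

```text
t: 7.52
position: [554.9, -46.8, 135.8]
tool_rot: [-0.706, 0.706, -0.04, 0.041]
force: [-2.7, 0.6, 6.0]
opening: 0.2
```

Call:
{"fn": "carry_out", "kwargs": {
  "plan": [
    [[0, 0, -0.2, 0, 0, 0, 0], [0, 0, -0.3, 0, 0, 0, 0], [0, 0, -0.3, 0, 0, 0, 0]]
  ]
}}

```text
t: 7.9
position: [555.0, -46.8, 132.8]
tool_rot: [-0.706, 0.706, -0.04, 0.041]
force: [-3.6, 0.6, 5.8]
opening: -0.2
```

Call:
{"fn": "carry_out", "kwargs": {
  "plan": [
    [[0, 0, -0.1, 0, 0, 0, 0], [0, 0, -0.1, 0, 0, 0, 0]]
  ]
}}

```text
t: 8.15
position: [555.0, -46.8, 132.1]
tool_rot: [-0.706, 0.706, -0.04, 0.041]
force: [-2.9, 1.0, 8.1]
opening: -0.3
```

Call:
{"fn": "carry_out", "kwargs": {
  "plan": [
    [[0, 0, -0.1, 0, 0, 0, 0], [0, 0, -0.1, 0, 0, 0, 0]]
  ]
}}

```text
t: 8.4
position: [555.0, -46.8, 132.0]
tool_rot: [-0.706, 0.706, -0.04, 0.041]
force: [-7.1, 1.5, 12.5]
opening: 0.0
```

Call:
{"fn": "carry_out", "kwargs": {
  "plan": [
    [[0, 0, -0.1, 0, 0, 0, 0], [0, 0, -0.1, 0, 0, 0, 0]]
  ]
}}

```text
t: 8.65
position: [555.1, -46.8, 132.0]
tool_rot: [-0.706, 0.706, -0.04, 0.041]
force: [-8.7, 1.7, 17.9]
opening: -0.1
```

The tip stopped at 132.0 mm while the force rose to 18 N, so the block is home. Lifting off and heading to the driver.

Call:
{"fn": "carry_out", "kwargs": {
  "plan": [
    [[0, 0, 5, 0, 0, 0, 0], [0, 0, 10, 0, 0, 0.1, 3], [-1, 5, 14, 0, 0, 0.28, 6], [-2, 10.5, 17, 0, 0, 0.46, 6], [-3, 16, 18, 0, 0, 0.64, 6]]
  ]
}}

```text
t: 9.28
position: [525.3, 114.6, 311.7]
tool_rot: [-0.682, 0.683, 0.188, -0.183]
force: [0.6, -0.0, -0.4]
opening: 59.8
```

Call:
{"fn": "carry_out", "kwargs": {
  "plan": [
    [[-1, 6, 0, 0, 0, 0.18, 6], [-2, 12, 0, 0, 0, 0.36, 6], [-3, 18, 0, 0, 0, 0.54, 6], [-4.1, 21.6, 0, 0, 0, 0.72, 6], [-4.1, 21.6, 0, 0, 0, 0.83, 6]]
  ]
}}

```text
t: 9.9
position: [482.4, 332.1, 308.7]
tool_rot: [0.549, -0.549, -0.446, 0.445]
force: [0.3, -0.8, -0.0]
opening: 60.0
```

```bash
python3 look.py w5 driver_handle nutdriver stand; python3 - <<'E'
from h import *
s=ctrl.sense();print(s['force'],Rq(s['tool_rot']))
c=optics.read_camera('scene');save(c,'sc3')
E
```

```text
9.9 [482.37830882 332.07551666 308.72806283] [ 0.39638169 -0.96791496]
driver_handle [(array([268. , 165.7,  29.3,  59.6]), 0.9), (array([247.1, 137.9,  80.2, 133.1]), 0.63)]
nutdriver []
stand [(array([247.1, 140.6,  74.5, 131.2]), 0.57)]
[ 0.16254481 -0.5375181  -0.18092572] [[ 2.15518123e-01  9.16286476e-04 -9.76499411e-01]
 [ 9.76499721e-01  2.92986621e-04  2.15518467e-01]
 [ 4.83577919e-04 -9.99999537e-01 -8.31609562e-04]]
```

View pics/w5.png

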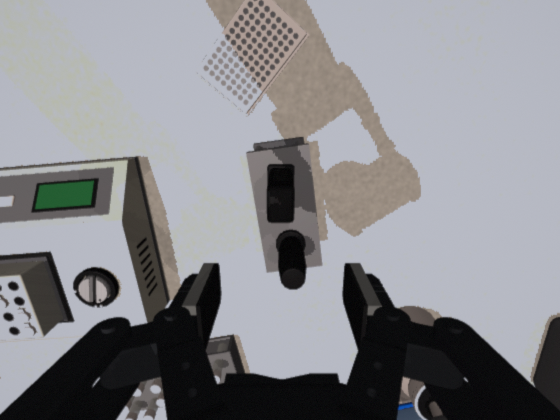

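```bash
python3 - <<'E'
import pickle,cv2
c,s=pickle.load(open('pics/w5.pkl','rb'));im=c['img'][130:300,225:345]
cv2.imwrite('pics/w5c.png',cv2.resize(im,None,fx=3.5,fy=3.5,interpolation=3)[:,:,::-1])
E
```

```text
(no output)
```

View pics/w5c.png

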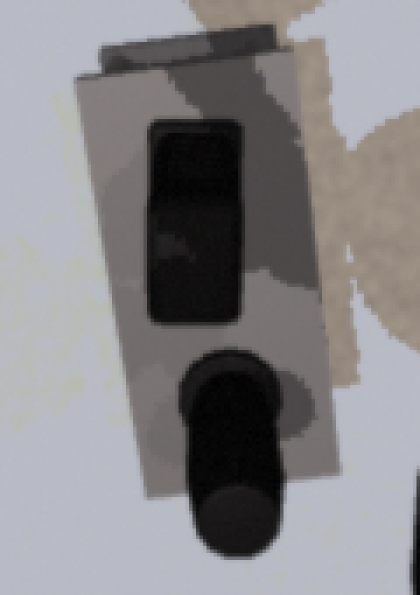

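```bash
python3 - <<'E'
from h import *
import pickle
np.set_printoptions(precision=1,suppress=True)
c,s=pickle.load(open('pics/w5.pkl','rb'))
f=lambda p:(p[0]/3.5+225,p[1]/3.5+130)
for n,p,z in [('top c',(195.5,263),192),('a',(148,202),192),('b',(243,202),192),('c',(241,325),192),('d',(150,325),192),('foot L',(148,120),97),('foot R',(243,120),97),('stTL',(77,78),97),('stTR',(298,50),97),('stBL',(147,498),97),('stBR',(341,474),97),('nut top c',(236,520),184)]:
    print(n,atz(c,f(p),z,s))
c4,s4=pickle.load(open('pics/w4.pkl','rb'))
print('lock',atz(c4,(285.5,47.5),104,s4),'slot',atz(c4,(262,42),104,s4),atz(c4,(309,53),104,s4))
print(proj(c4,(554.9,-47,132+66.6),s4), 'pins',(atz(c4,(235,233),141,s4)+atz(c4,(333,235),141,s4))/2)
cc=c4['img'][0:100,230:340];cv2.imwrite('pics/w4l.png',cv2.resize(cc,None,fx=5,fy=5,interpolation=3)[:,:,::-1])
E
```

```text
top c [482.  331.8 192. ]
a [464.7 323.8 192. ]
b [469.4 346.1 192. ]
c [500.  339.5 192. ]
d [495.4 317.5 192. ]
foot L [460.8 320.7  97. ]
foot R [467.  350.4  97. ]
stTL [443.2 301.7  97. ]
stTR [449.  371.4  97. ]
stBL [592.9 290.7  97. ]
stBR [597.7 360.1  97. ]
nut top c [558.  327.1 184. ]
lock [569.6  72.2 104. ] slot [554.4  77.3 104. ] [585.   67.1 104. ]
[284.9 278.3] pins [555.  -46.5 141. ]
```

View pics/w4l.png

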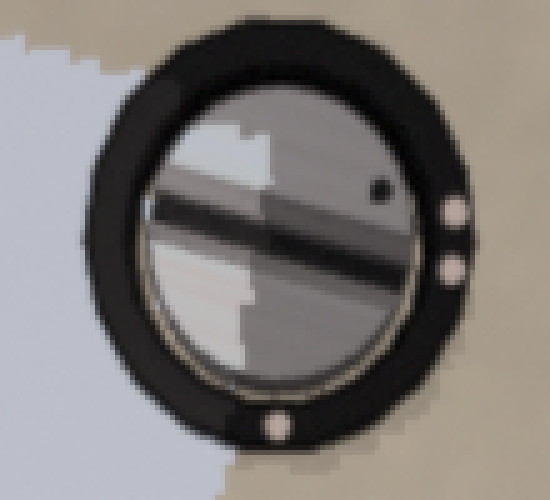

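The driver's sides line up with the jaws (yaw -12.4°). The opposed wrist views differ by about 2.4 mm in y, which fits a mount bias of about 1.2 mm along tool x. Averaged, that puts the driver at (482.8,330.5) and the lock at (569.4,73). Descending to grasp.

Call:
{"fn": "carry_out", "kwargs": {
  "plan": [
    [[0, -0.2, -5, 0, 0, 0, 6], [0, -0.2, -10, 0, 0, 0, 6], [0, -0.2, -14, 0, 0, 0, 6], [0, -0.2, -17, 0, 0, 0, 6], [0, -0.2, -17.7, 0, 0, 0, 6]]
  ]
}}

```text
t: 10.78
position: [482.2, 326.2, 128.9]
tool_rot: [0.552, -0.551, -0.441, 0.444]
force: [-0.7, -0.0, -0.2]
opening: 60.3
```

```bash
python3 look.py w6 driver_handle; python3 - <<'E'
from h import *
s=ctrl.sense();print(s['force'])
c=optics.read_camera('scene');im=c['img'][100:230,260:400]; cv2.imwrite('pics/sc4.png',cv2.resize(im,None,fx=4,fy=4,interpolation=3)[:,:,::-1])
E
```

```text
10.775 [482.21517227 326.16041748 128.92055385] [ 0.38725523 -0.96656049]
driver_handle [(array([261.1, 217.3,  74.5, 163.2]), 0.8)]
[-0.24927696 -0.21624618 -0.07642826]
```

View pics/w6.png

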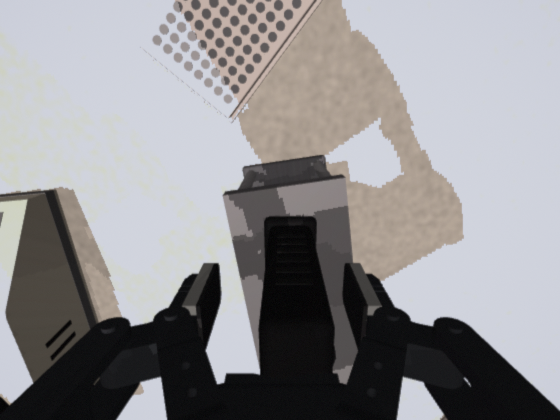

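View pics/sc4.png

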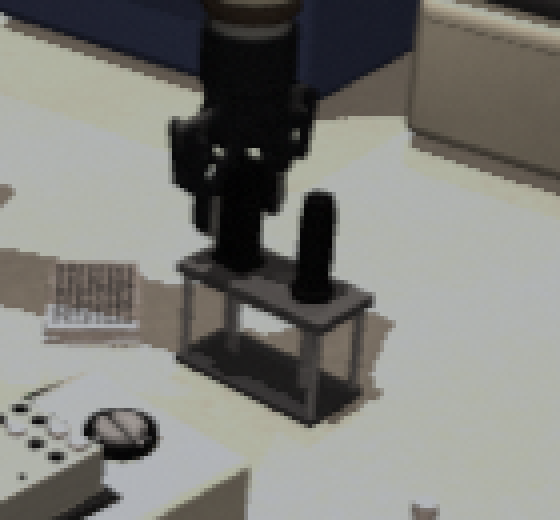

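```bash
python3 - <<'E'
from h import *
s=ctrl.sense();print(s['t'],s['position'],s['qvel'])
import pickle
c,s=pickle.load(open('pics/w6.pkl','rb'))
for p in [(266,217),(316,217)]: print(atz(c,p,100,s))
E
```

```text
10.925 [484.24084078 327.34472154 132.327424  ] [ 0.00446242 -0.01666334 -0.01993767  0.00102467  0.00044385 -0.00251629]
[460.40827807 321.94276659 100.        ]
[466.51734249 349.7784289  100.        ]
```

Call:
{"fn": "carry_out", "kwargs": {
  "plan": [
    [[-0.1, 0.3, 0, 0, 0, 0, 6], [-0.1, 0.3, 0, 0, 0, 0, 6]]
  ]
}}

```text
t: 11.18
position: [483.1, 330.9, 132.5]
tool_rot: [-0.55, 0.551, 0.444, -0.443]
force: [0.0, -0.2, -0.0]
opening: 60.1
```

```bash
python3 look.py w7 driver_handle; python3 - <<'E'
from h import *
s=ctrl.sense();print(s['position'],Rq(s['tool_rot']))
E
```

```text
11.175 [483.05313911 330.87474573 132.45999878] [ 0.3942895  -0.96190992]
driver_handle [(array([247.4, 216.7,  74.1, 162.3]), 0.7)]
[482.72235425 330.57732892 131.85636521] [[ 2.12990859e-01  1.20896404e-03 -9.77053444e-01]
 [ 9.77053950e-01  4.40559306e-04  2.12991514e-01]
 [ 6.87949069e-04 -9.99999172e-01 -1.08738799e-03]]
```

View pics/w7.png

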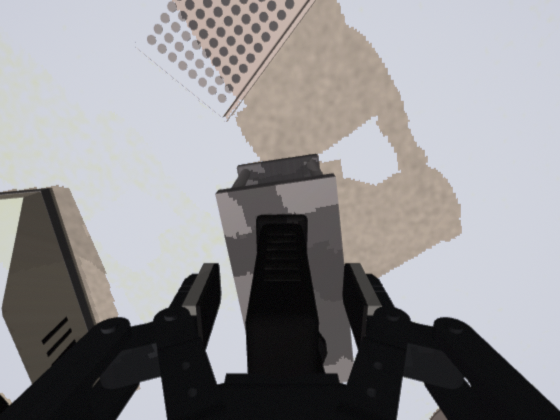

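w7 shows the handle centred between the pads (foot edges at 258 and 307, pad faces at 219 and 343). Closing the fingers.

Call:
{"fn": "carry_out", "kwargs": {
  "plan": [
    [[0, 0, 0, 0, 0, 0, 1.5], [0, 0, 0, 0, 0, 0, 1.5], [0, 0, 0, 0, 0, 0, 1.5], [0, 0, 0, 0, 0, 0, 1.5], [0, 0, 0, 0, 0, 0, 1.5]]
  ],
  "grip_force": 80
}}

```text
t: 11.9
position: [482.5, 330.3, 131.3]
tool_rot: [-0.551, 0.551, 0.444, -0.443]
force: [0.6, -1.0, 1.3]
opening: 23.1
```

Call:
{"fn": "carry_out", "kwargs": {
  "plan": [
    [[0, 0, 1, 0, 0, 0, 1.5], [0, 0, 4, 0, 0, 0, 1.5], [0, 0, 8, 0, 0, 0, 1.5], [0, 0, 12, 0, 0, 0, 1.5], [0, 0, 15, 0, 0, 0, 1.5]]
  ]
}}

```text
t: 12.52
position: [482.5, 330.5, 283.5]
tool_rot: [-0.551, 0.551, 0.444, -0.443]
force: [0.9, -0.4, -2.2]
opening: 23.1
```

Call:
{"fn": "carry_out", "kwargs": {
  "plan": [
    [[1.7, -5, 0, 0, 0, -0.03, 1.5], [3.4, -10, 0, 0, 0, -0.06, 1.5], [5.1, -15, 0, 0, 0, -0.09, 1.5], [6.8, -20, 0, 0, 0, -0.125, 1.5], [8, -23.5, 0, 0, 0, -0.125, 1.5]]
  ]
}}

```text
t: 13.15
position: [562.6, 93.2, 281.3]
tool_rot: [-0.578, 0.578, 0.408, -0.408]
force: [1.7, 0.9, -1.8]
opening: 23.2
```

Call:
{"fn": "carry_out", "kwargs": {
  "plan": [
    [[0.5, -1.5, 0, 0, 0, 0, 1.5], [0.7, -2.2, -1, 0, 0, 0, 1.5], [0.7, -2.2, -2, 0, 0, 0, 1.5], [0.7, -2.2, -2, 0, 0, 0, 1.5]]
  ]
}}

```text
t: 13.65
position: [568.1, 74.6, 259.3]
tool_rot: [0.578, -0.576, -0.408, 0.41]
force: [0.4, -0.6, -1.4]
opening: 23.1
```

```bash
python3 look.py w8 driver_handle lock; python3 - <<'E'
from h import *
s=ctrl.sense();print(s['position'],Rq(s['tool_rot']),s['opening'],s['force'])
for n in ['scene','side']:
    c=optics.read_camera(n);save(c,n+'8')
E
```

```text
13.65 [568.12156625  74.55629657 259.28183848] [-0.08054388 -1.31304478]
driver_handle [(array([245.3, 200.6,  75.8, 178.5]), 0.85), (array([ 66.8, 165.5, 173.1, 118.2]), 0.35)]
lock [(array([266.5, 176.6,  31.5,  33.3]), 0.69)]
[569.2751292   74.12442905 261.26333386] [[ 3.32224839e-01  2.48279627e-04 -9.43200188e-01]
 [ 9.43200198e-01  1.30301773e-04  3.32224877e-01]
 [ 2.05385325e-04 -9.99999961e-01 -1.90887908e-04]] 23.31285950737431 [ 0.02994164  0.50626912 -1.64447193]
```

View pics/w8.png

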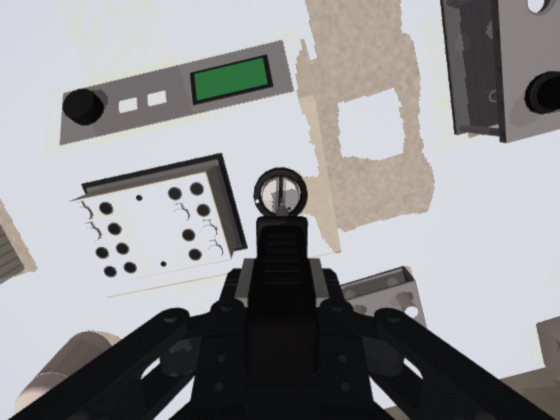

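View pics/scene8.png

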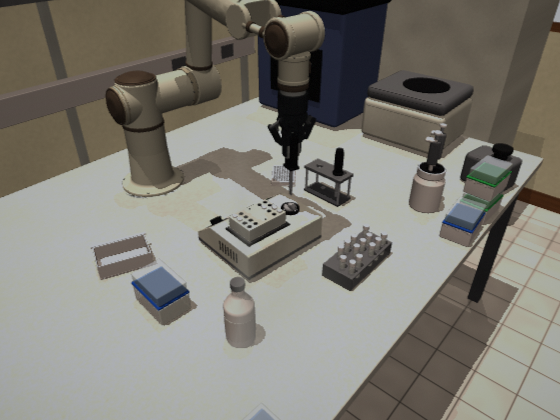

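```bash
python3 - <<'E'
import cv2
a=cv2.imread('pics/w8.png')[150:260,220:340];cv2.imwrite('pics/w8c.png',cv2.resize(a,None,fx=5,fy=5,interpolation=3))
a=cv2.imread('pics/scene8.png')[130:250,220:350];cv2.imwrite('pics/scene8c.png',cv2.resize(a,None,fx=5,fy=5,interpolation=3))
E
```

```text
(no output)
```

View pics/w8c.png

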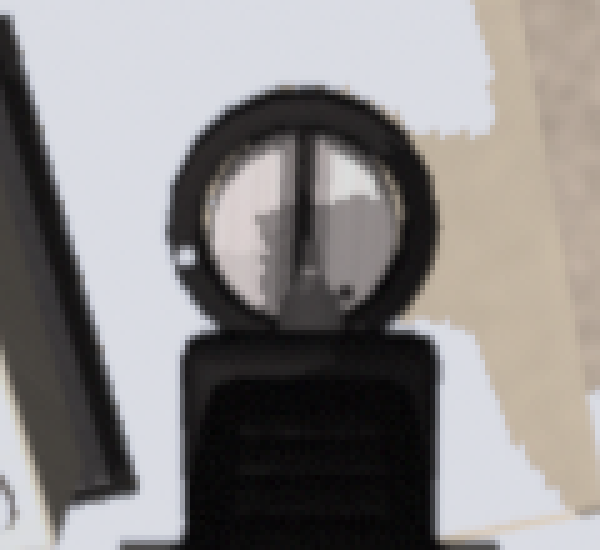

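View pics/scene8c.png

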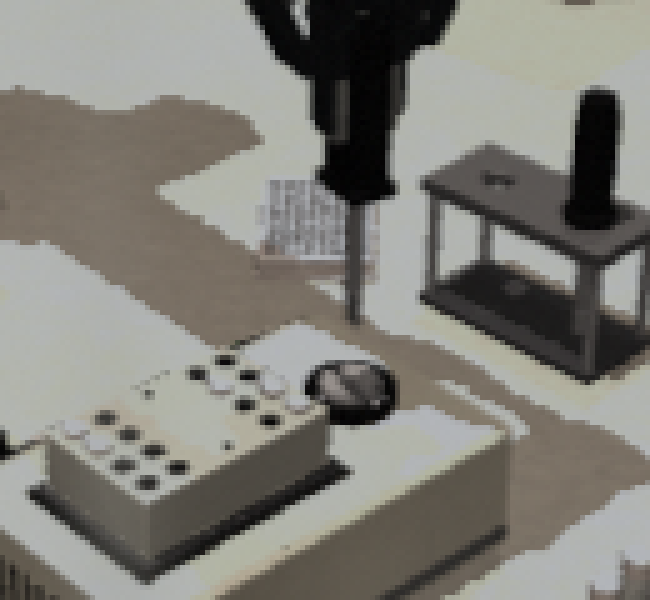

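```bash
python3 - <<'E'
from h import *
c=optics.read_camera('scene')
print(atz(c,(290.6,194.6),142),atz(c,(290.4,208),104), proj(c,(569.3,74.1,142)),proj(c,(569.4,73,104)))
s=ctrl.sense();print(s['position'])
E
```

```text
[572.95892995  70.95003536 142.        ] [579.69580195  62.93524738 104.        ] [290.30186501 193.68757153] [289.84461878 205.17829349]
[569.50258912  73.6725693  261.55604073]
```

The blade tip is about 1 mm to the +tool-x side of the slot line, and the slot is aligned within about 1°. I'll correct that and go down gently.

Call:
{"fn": "carry_out", "kwargs": {
  "plan": [
    [[0, -0.1, -1.5, 0, 0, 0, 1.5], [0, -0.1, -3, 0, 0, 0, 1.5], [0, -0.1, -3.5, 0, 0, 0, 1.5], [0, -0.1, -3.5, 0, 0, 0, 1.5]]
  ]
}}

```text
t: 14.45
position: [568.9, 72.3, 225.2]
tool_rot: [0.578, -0.577, -0.408, 0.409]
force: [0.3, 0.3, -1.7]
opening: 23.2
```

```bash
python3 look.py w9 lock; python3 - <<'E'
import cv2
from h import *
s=ctrl.sense();print(s['position'],s['force'])
a=cv2.imread('pics/w9.png')[150:260,220:340];cv2.imwrite('pics/w9c.png',cv2.resize(a,None,fx=5,fy=5,interpolation=3))
E
```

```text
14.45 [568.94034935  72.2882954  225.21267973] [-0.0842382  -1.31512954]
lock [(array([260.1, 180.6,  44.1,  34.6]), 0.73), (array([246.7, 199.4,  77. , 179.9]), 0.49)]
[569.60829998  72.281004   226.40489294] [ 0.14346373  0.97480993 -1.30684464]
```

View pics/w9c.png

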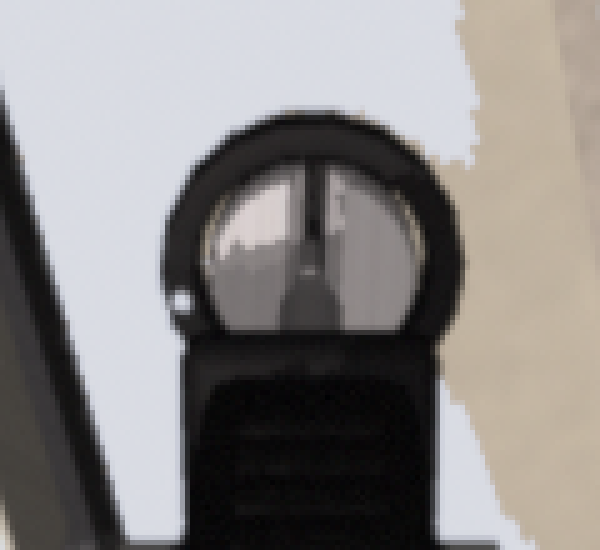

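Call:
{"fn": "carry_out", "kwargs": {
  "plan": [
    [[0, 0.05, -0.2, 0, 0, 0, 1.5], [0, 0.05, -0.4, 0, 0, 0, 1.5], [0, 0.05, -0.6, 0, 0, 0, 1.5], [0, 0.05, -0.6, 0, 0, 0, 1.5]]
  ]
}}

```text
t: 15.05
position: [569.2, 72.8, 219.8]
tool_rot: [0.577, -0.577, -0.408, 0.408]
force: [0.2, 0.3, -1.2]
opening: 22.9
```

Call:
{"fn": "carry_out", "kwargs": {
  "plan": [
    [[0, 0, -0.15, 0, 0, 0, 1.5], [0, 0, -0.3, 0, 0, 0, 1.5], [0, 0, -0.3, 0, 0, 0, 1.5]]
  ]
}}

```text
t: 15.42
position: [569.3, 72.8, 216.9]
tool_rot: [0.577, -0.577, -0.408, 0.408]
force: [-0.1, -0.6, -2.3]
opening: 23.2
```

Call:
{"fn": "carry_out", "kwargs": {
  "plan": [
    [[0, 0, -0.1, 0, 0, -0.1, 1.5], [0, 0, -0.1, 0, 0, -0.22, 1.5], [0, 0, -0.1, 0, 0, -0.34, 1.5], [0, 0, -0.1, 0, 0, -0.46, 1.5], [0, 0, -0.1, 0, 0, -0.46, 1.5]]
  ]
}}

```text
t: 16.05
position: [569.2, 72.7, 216.0]
tool_rot: [-0.655, 0.655, 0.266, -0.267]
force: [-0.9, 0.5, -1.1]
opening: 23.5
```

```bash
python3 look.py w10 lock; python3 - <<'E'
import cv2
from h import *
s=ctrl.sense();print(s['position'],s['force'],s['ft_torque'],s['opening'])
a=cv2.imread('pics/w10.png')[150:260,220:340];cv2.imwrite('pics/w10c.png',cv2.resize(a,None,fx=5,fy=5,interpolation=3))
E
```

```text
16.05 [569.22168488  72.74208015 216.02867279] [-0.08323708 -0.85560901]
lock [(array([419.6,   0. , 117.4,  45.6]), 0.17)]
[569.21400579  72.73200922 216.01996555] [-0.51631227  0.4002874  -0.62317677] [-0.12281992  0.11019894  0.055702  ] 23.29773962312552
```

View pics/w10c.png

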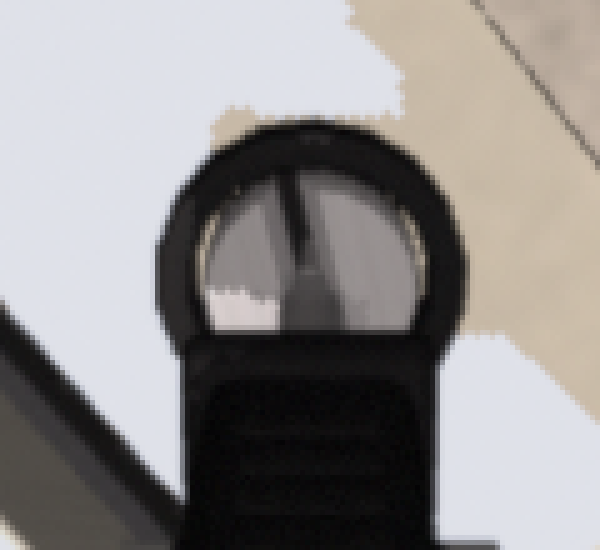

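The blade drives the lock with about 8° of play lag and 0.056 N m on the wrist. Continuing the turn.

Call:
{"fn": "carry_out", "kwargs": {
  "plan": [
    [[0, 0, 0, 0, 0, -0.12, 1.5], [0, 0, 0, 0, 0, -0.24, 1.5], [0, 0, 0, 0, 0, -0.36, 1.5], [0, 0, 0, 0, 0, -0.48, 1.5], [0, 0, 0, 0, 0, -0.48, 1.5]]
  ]
}}

```text
t: 16.77
position: [569.3, 72.9, 216.0]
tool_rot: [0.7, -0.699, -0.103, 0.104]
force: [0.2, 0.4, -2.7]
opening: 23.4
```

Call:
{"fn": "carry_out", "kwargs": {
  "plan": [
    [[0, 0, 0, 0, 0, -0.12, 1.5], [0, 0, 0, 0, 0, -0.24, 1.5], [0, 0, 0, 0, 0, -0.36, 1.5], [0, 0, 0, 0, 0, -0.48, 1.5], [0, 0, 0, 0, 0, -0.48, 1.5]]
  ]
}}

```text
t: 17.4
position: [569.4, 72.9, 216.1]
tool_rot: [0.704, -0.704, 0.065, -0.065]
force: [0.5, -0.5, -2.1]
opening: 23.3
```

```bash
python3 look.py w11 lock; python3 - <<'E'
import cv2
from h import *
s=ctrl.sense();print(s['position'],s['force'],s['ft_torque'],s['opening'],np.degrees(np.arctan2(*Rq(s['tool_rot'])[[1,0],2])))
a=cv2.imread('pics/w11.png')[150:260,220:340];cv2.imwrite('pics/w11c.png',cv2.resize(a,None,fx=5,fy=5,interpolation=3))
E
```

```text
17.4 [569.38058543  72.9492714  216.05059255] [-0.0831731   0.10195562]
lock [(array([262. , 184. ,  42.1,  32.8]), 0.65), (array([246.9, 200.9,  72.8, 181.1]), 0.57)]
[569.37735933  72.95272023 216.0247929 ] [-0.18595158  0.40520663 -1.85344684] [0.17911667 0.02725135 0.04510679] 23.040662146342818 79.38342868017267
```

View pics/w11c.png

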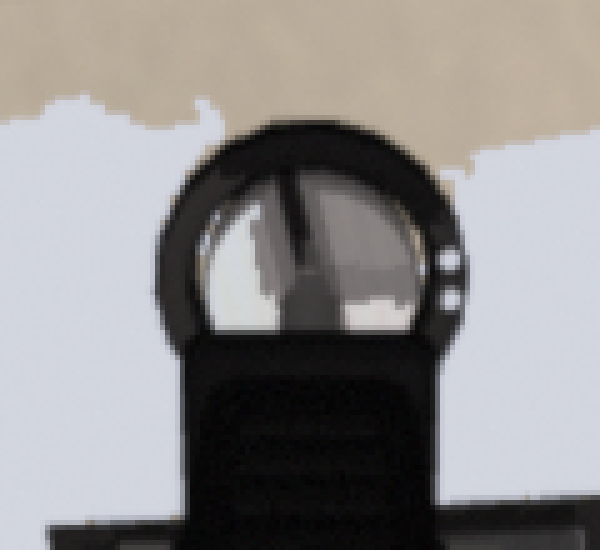

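Call:
{"fn": "carry_out", "kwargs": {
  "plan": [
    [[0, 0, 0, 0, 0, -0.04, 1.5], [0, 0, 0, 0, 0, -0.08, 1.5], [0, 0, 0, 0, 0, -0.08, 1.5]]
  ]
}}

```text
t: 17.88
position: [569.4, 73.0, 216.1]
tool_rot: [0.701, -0.701, 0.094, -0.094]
force: [0.6, 1.4, -1.9]
opening: 23.1
```

```bash
cat > st.py <<'E'
from h import *
s=ctrl.sense();print(s['t'],s['position'],s['force'],s['ft_torque'],s['opening'],np.degrees(np.arctan2(*Rq(s['tool_rot'])[[1,0],2])))
E
python3 st.py
```

```text
17.875 [569.40084433  72.9556054  216.07865791] [ 0.62983487  1.44484272 -1.87329588] [ 0.2092205  -0.05702389  0.06736903] 23.142955307806048 74.73219131407214
```

Call:
{"fn": "carry_out", "kwargs": {
  "plan": [
    [[0, 0, 0, 0, 0, -0.04, 1.5], [0, 0, 0, 0, 0, -0.04, 1.5]]
  ]
}}

```text
t: 18.12
position: [569.4, 72.9, 216.1]
tool_rot: [0.699, -0.699, 0.108, -0.108]
force: [1.0, 0.1, -2.5]
opening: 23.0
```

```bash
python3 st.py
```

```text
18.125 [569.4135269   72.92215848 216.07582781] [ 0.98903142  0.1280797  -2.4891234 ] [ 0.19432707 -0.05695323  0.07119922] 23.025523606822066 72.42160683426404
```

Call:
{"fn": "carry_out", "kwargs": {
  "plan": [
    [[0, 0, 0, 0, 0, -0.05, 1.5], [0, 0, 0, 0, 0, -0.05, 1.5]]
  ]
}}

```text
t: 18.38
position: [569.4, 72.9, 216.1]
tool_rot: [0.696, -0.696, 0.126, -0.126]
force: [0.7, 0.7, -2.1]
opening: 23.3
```

```bash
python3 st.py;  python3 look.py w12 lock; python3 - <<'E'
import cv2
a=cv2.imread('pics/w12.png')[150:260,220:340];cv2.imwrite('pics/w12c.png',cv2.resize(a,None,fx=5,fy=5,interpolation=3))
E
```

```text
18.375 [569.38408026  72.92346336 216.06931803] [ 0.69085382  0.74608001 -2.07369287] [ 0.2119438  -0.15539312  0.06857861] 23.275870921545916 69.54852600845038
18.375 [569.38408026  72.92346336 216.06931803] [-0.08319243  0.27369258]
lock [(array([265.3, 183.9,  37.2,  29.6]), 0.9)]
```

View pics/w12c.png

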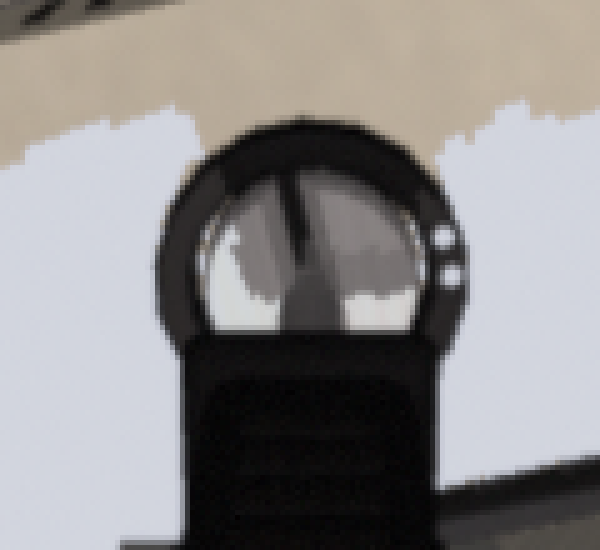

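```bash
python3 - <<'E'
from h import *
import pickle
for n,a,b in [('w9',(314,165),(314,235)),('w10',(286,178),(302,264)),('w11',(286,178),(302,264)),('w12',(287,178),(300,262))]:
    c,s=pickle.load(open(f'pics/{n}.pkl','rb'));f=lambda p:(p[0]/5+220,p[1]/5+150)
    for z in (104,97):
        A,B=atz(c,f(a),z,s),atz(c,f(b),z,s);v=A-B;print(n,z,np.degrees(np.arctan2(v[1],v[0])),np.degrees(np.arctan2(*Rq(s['tool_rot'])[[1,0],2])))
    if n!='w9':print(A,B)
c,s=pickle.load(open('pics/w12.pkl','rb'))
cv2.imwrite('pics/w12d.png',cv2.resize(c['img'][170:225,240:325],None,fx=9,fy=9,interpolation=2)[:,:,::-1])
E
```

```text
w9 104 160.59627275210082 160.52479435740844
w9 97 160.59627275210084 160.52479435740844
w10 104 144.30586934403019 134.257076918488
w10 97 144.30586934402996 134.257076918488
[554.83038747  82.35520125  97.        ] [567.29527438  73.40020745  97.        ]
w11 104 89.43545043213308 79.38884136911004
w11 97 89.43545043213284 79.38884136911004
[569.04779657  90.25184257  97.        ] [568.89650007  74.8973535   97.        ]
w12 104 77.90273434354737 69.54852600845038
w12 97 77.9027343435475 69.54852600845038
[572.16790327  89.96360564  97.        ] [569.04058257  75.37256055  97.        ]
```

View pics/w12d.png

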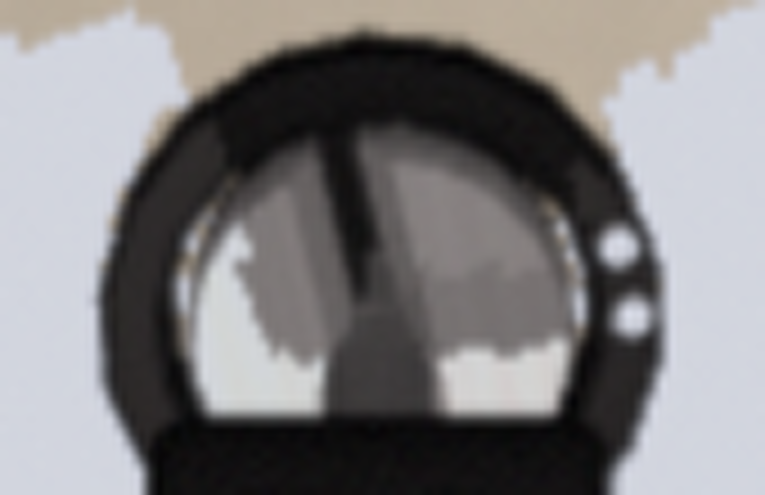

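Call:
{"fn": "carry_out", "kwargs": {
  "plan": [
    [[0, 0, 0, 0, 0, -0.06, 1.5], [0, 0, 0, 0, 0, -0.06, 1.5]]
  ]
}}

```text
t: 18.73
position: [569.4, 72.9, 216.1]
tool_rot: [0.692, -0.692, 0.146, -0.147]
force: [1.1, 1.1, -2.7]
opening: 23.4
```

```bash
python3 st.py;  python3 look.py w13 lock; python3 - <<'E'
import cv2
a=cv2.imread('pics/w13.png')[170:225,240:325];cv2.imwrite('pics/w13c.png',cv2.resize(a,None,fx=9,fy=9,interpolation=3))
E
```

```text
18.725 [569.39225147  72.87864463 216.09320404] [ 1.0605324   1.06785016 -2.69657491] [ 0.2510911  -0.05311085  0.1414356 ] 23.431303465896843 66.0888131467154
18.725 [569.39225147  72.87864463 216.09320404] [-0.08318445  0.33411844]
lock [(array([261.1, 181. ,  41.4,  35.6]), 0.85), (array([33. ,  0. , 93.9, 23.9]), 0.71)]
```

View pics/w13c.png

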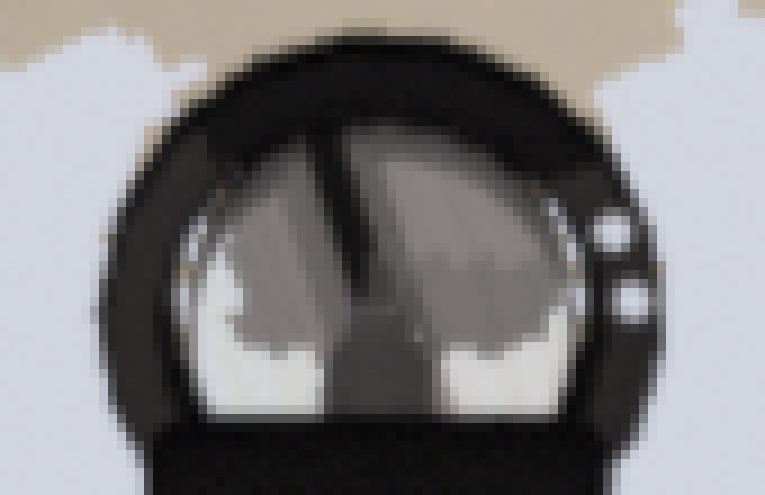

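Wrist torque doubled to 0.14 N m and the slot now lags more, which suggests the stop. One more small step to confirm.

Call:
{"fn": "carry_out", "kwargs": {
  "plan": [
    [[0, 0, 0, 0, 0, -0.05, 1.5], [0, 0, 0, 0, 0, -0.05, 1.5]]
  ]
}}

```text
t: 19.08
position: [569.4, 72.9, 216.1]
tool_rot: [0.688, -0.688, 0.164, -0.164]
force: [1.2, 1.4, -3.1]
opening: 23.4
```

```bash
python3 st.py;  python3 look.py w14 lock; python3 - <<'E'
import cv2
a=cv2.imread('pics/w14.png')[170:225,240:325];cv2.imwrite('pics/w14c.png',cv2.resize(a,None,fx=9,fy=9,interpolation=3))
E
```

```text
19.075 [569.35222582  72.88122402 216.08426994] [ 1.24100094  1.38572492 -3.06350731] [ 0.32762596 -0.09191109  0.11364615] 23.436719649565287 63.21949239231759
19.075 [569.35222582  72.88122402 216.08426994] [-0.08317569  0.38421033]
lock [(array([264.2, 181.3,  39.6,  36.3]), 0.63)]
```

View pics/w14c.png

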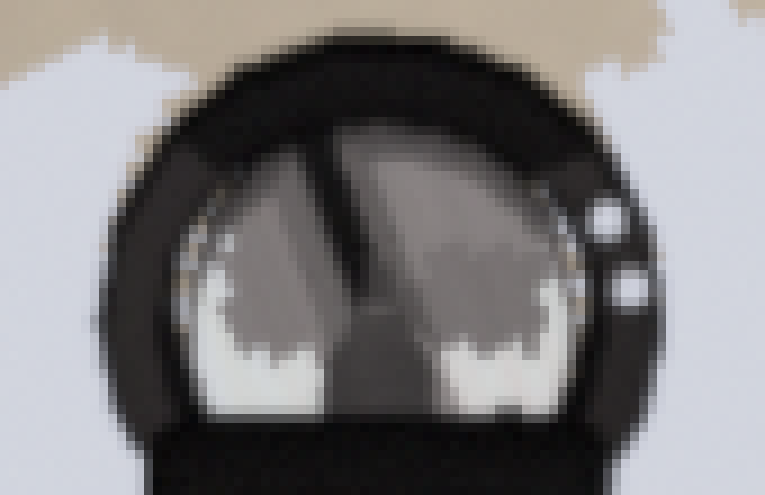

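```bash
python3 - <<'E'
from h import *
import pickle
for n,a,b in [('w12',(338,135),(362,290)),('w13',(325,140),(360,290)),('w14',(313,140),(360,290))]:
    c,s=pickle.load(open(f'pics/{n}.pkl','rb'));f=lambda p:(p[0]/9+240,p[1]/9+170)
    A,B=atz(c,f(a),97,s),atz(c,f(b),97,s);v=A-B;print(n,np.degrees(np.arctan2(v[1],v[0])),np.degrees(np.arctan2(*Rq(s['tool_rot'])[[1,0],2])))
a=cv2.imread('pics/w14.png')[170:420,180:380];cv2.imwrite('pics/w14e.png',cv2.resize(a,None,fx=2.4,fy=2.4,interpolation=3))
a=cv2.imread('pics/w9.png')[170:420,180:380];cv2.imwrite('pics/w9e.png',cv2.resize(a,None,fx=2.4,fy=2.4,interpolation=3))
E
```

```text
w12 77.92061487194974 69.54852600845038
w13 78.61590361883157 66.0888131467154
w14 79.85969079217467 63.21949239231759
```

View pics/w14e.png

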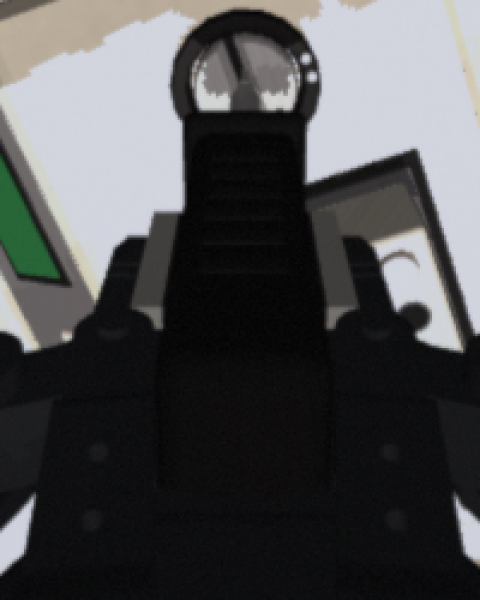

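View pics/w9e.png

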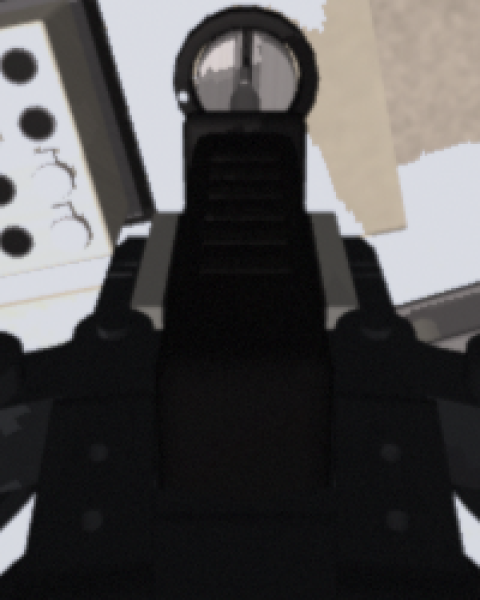

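The slot has stopped following: its absolute angle has stayed at about 79° by this measure over the last three steps while the tool turned 6°. I'll turn back into the play, lift out and check the lock with a clear view.

Call:
{"fn": "carry_out", "kwargs": {
  "plan": [
    [[0, 0, 0, 0, 0, 0.15, 1.5], [0, 0, 0, 0, 0, 0.29, 1.5], [0, 0, 0.3, 0, 0, 0.29, 1.5], [0, 0, 1.2, 0, 0, 0.29, 1.5], [0, 0, 3, 0, 0, 0.29, 1.5]]
  ]
}}

```text
t: 19.8
position: [569.0, 72.7, 246.7]
tool_rot: [-0.704, 0.704, -0.064, 0.063]
force: [0.4, -1.0, -1.4]
opening: 23.3
```

Call:
{"fn": "carry_out", "kwargs": {
  "plan": [
    [[0, 0, 2, 0, 0, 0, 1.5], [0, -1, 2, 0, 0, 0, 1.5], [0, -1, 2, 0, 0, 0, 1.5]]
  ]
}}

```text
t: 20.18
position: [569.3, 61.9, 266.0]
tool_rot: [-0.704, 0.704, -0.064, 0.064]
force: [0.0, 0.5, -1.9]
opening: 23.3
```

```bash
python3 st.py;  python3 look.py w15 lock; python3 - <<'E'
import cv2
a=cv2.imread('pics/w15.png')[150:260,220:340];cv2.imwrite('pics/w15c.png',cv2.resize(a,None,fx=5,fy=5,interpolation=3))
E
```

```text
20.175 [569.30386777  61.91049137 265.99804864] [ 0.04604034  0.48443941 -1.89473166] [-0.01806143  0.05781181  0.02025211] 23.26586219158088 79.66216173758713
20.175 [569.30386777  61.91049137 265.99804864] [-0.10242786  0.07804192]
lock [(array([261.3, 161.1,  38.8,  35.2]), 0.8)]
```

View pics/w15c.png

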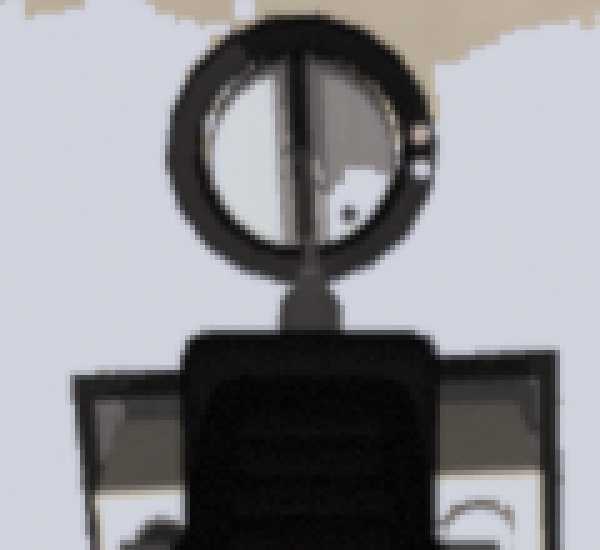

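```bash
python3 - <<'E'
from h import *
import pickle
c,s=pickle.load(open('pics/w15.pkl','rb'));f=lambda p:(p[0]/5+220,p[1]/5+150)
for a,b in [((297,58),(304,240)),((284,70),(293,235)),((313,70),(321,235))]:
    for z in (104,):
        A,B=atz(c,f(a),z,s),atz(c,f(b),z,s);v=A-B;print(np.degrees(np.arctan2(v[1],v[0])),A,B)
# expected block/shaker long axis in the same image: tray edge
A,B=atz(c,f((75,380)),92,s),atz(c,f((555,354)),92,s);v=A-B;print('tray back edge',np.degrees(np.arctan2(v[1],v[0])))
a=c['img'];cv2.imwrite('pics/w15d.png',cv2.resize(a[145:210,245:315],None,fx=9,fy=9,interpolation=3)[:,:,::-1])
E
```

```text
81.7421467298125 [572.79660839  91.77391756 104.        ] [567.59399135  55.92669273 104.        ]
82.50699301078924 [569.92334681  89.95340021 104.        ] [565.63267668  57.33175873 104.        ]
82.48796601486865 [575.39896268  88.95448027 104.        ] [571.09758005  56.33517835 104.        ]
tray back edge 172.97468310900618
```

View pics/w15d.png

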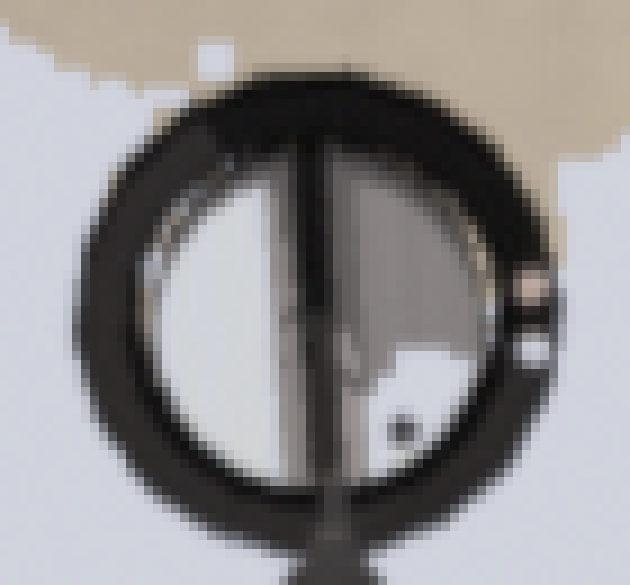

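The slot is now at about 82.3°, against an expected 83.0° from the tray edge (172.97° − 90°), and the tray is parallel to it, so it is at the locked stop. Taking the driver back to the stand.

Call:
{"fn": "carry_out", "kwargs": {
  "plan": [
    [[0, 1, 2, 0, 0, 0.18, 1.5], [-1, 4, 3, 0, 0, 0.36, 1.5], [-2.5, 8, 3, 0, 0, 0.54, 1.5], [-4, 12, 3, 0, 0, 0.72, 1.5], [-5.5, 16, 3, 0, 0, 0.9, 1.5]]
  ]
}}

```text
t: 20.9
position: [513.4, 224.0, 295.2]
tool_rot: [0.661, -0.661, -0.251, 0.252]
force: [0.4, -0.1, -1.4]
opening: 23.3
```

Call:
{"fn": "carry_out", "kwargs": {
  "plan": [
    [[-1, 3, 0, 0, 0, 0.18, 1.5], [-2, 6, 0, 0, 0, 0.36, 1.5], [-3, 9, 0, 0, 0, 0.54, 1.5], [-3.1, 10.9, 0, 0, 0, 0.635, 1.5], [-3.1, 10.9, 0, 0, 0, 0.635, 1.5]]
  ]
}}

```text
t: 21.52
position: [482.6, 332.6, 295.1]
tool_rot: [0.551, -0.55, -0.443, 0.444]
force: [-1.0, 0.0, -1.6]
opening: 22.6
```

Call:
{"fn": "carry_out", "kwargs": {
  "plan": [
    [[0, 0, -2, 0, 0, 0, 1.5], [0, 0, -3.5, 0, 0, 0, 1.5], [0, 0, -3.5, 0, 0, 0, 1.5]]
  ]
}}

```text
t: 21.9
position: [482.5, 330.8, 259.0]
tool_rot: [0.551, -0.551, -0.442, 0.445]
force: [-0.9, 0.1, -1.8]
opening: 23.0
```

```bash
python3 st.py;  python3 look.py w16 stand; python3 - <<'E'
import cv2
a=cv2.imread('pics/w16.png')[130:240,220:340];cv2.imwrite('pics/w16c.png',cv2.resize(a,None,fx=5,fy=5,interpolation=3))
E
```

```text
21.9 [482.50757521 330.81528591 259.01413003] [-0.86789529  0.11051366 -1.82158619] [ 0.03138663 -0.04551505 -0.04657664] 23.01844223240475 167.61051623830562
21.9 [482.50757521 330.81528591 259.01413003] [ 0.39467397 -0.95987056]
stand [(array([240.2, 141.9,  86.5, 129.1]), 0.97)]
```

View pics/w16c.png

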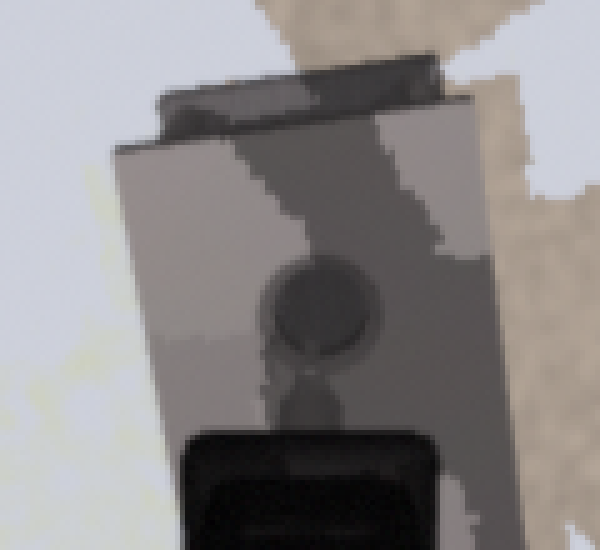

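```bash
python3 - <<'E'
from h import *
import pickle
c,s=pickle.load(open('pics/w16.pkl','rb'));f=lambda p:(p[0]/5+220,p[1]/5+130)
h=atz(c,f((321,313)),97,s);print('hole',h); t=atz(c,f((312.5,345)),140,s);print('tip',t, s['position'])
R_=Rq(s['tool_rot']);print('hole-tip in tool',R_.T@(h-t))
for p in [(115,150),(472,97)]: print(atz(c,f(p),97,s))
print('bias-corrected hole',h-1.2*R_[:,0])
# re-check same view in older w5-derived stand
E
```

```text
hole [482.9983335  333.07360355  97.        ]
tip [477.17880213 332.62110919 140.        ] [482.50757521 330.81528591 259.01413003]
hole-tip in tool [ 1.79757191 42.97699043 -5.72876301]
[443.13152425 301.40009942  97.        ]
[447.89922145 369.92388475  97.        ]
bias-corrected hole [482.74087665 331.90155106  97.00298746]
```

Hole centre is about (482.7,331.9) after bias correction, and the tip is 1.5–1.8 mm short of it in y. Correcting, then lowering.

Call:
{"fn": "carry_out", "kwargs": {
  "plan": [
    [[0, 0.15, -1.5, 0, 0, 0, 1.5], [0, 0.15, -3, 0, 0, 0, 1.5], [0, 0.15, -4.2, 0, 0, 0, 1.5], [0, 0.15, -5.5, 0, 0, 0, 1.5], [0, 0.15, -5.5, 0, 0, 0, 1.5]]
  ]
}}

```text
t: 22.62
position: [482.5, 332.9, 204.4]
tool_rot: [0.551, -0.55, -0.443, 0.445]
force: [-0.1, -0.3, -1.5]
opening: 23.2
```

```bash
python3 st.py;  python3 look.py w17 stand; python3 - <<'E'
import cv2
a=cv2.imread('pics/w17.png')[130:240,220:340];cv2.imwrite('pics/w17c.png',cv2.resize(a,None,fx=5,fy=5,interpolation=3))
E
```

```text
22.625 [482.49945499 332.94019526 204.37243664] [-0.14968174 -0.27276767 -1.52666464] [-0.02601002  0.02186133  0.03090348] 23.186020450096365 167.69318641531558
22.625 [482.49945499 332.94019526 204.37243664] [ 0.39804421 -0.95794958]
stand [(array([158. , 392.3,  33.3,  27.6]), 0.61), (array([230.2, 145.8,  97.7, 123.4]), 0.56)]
```

View pics/w17c.png

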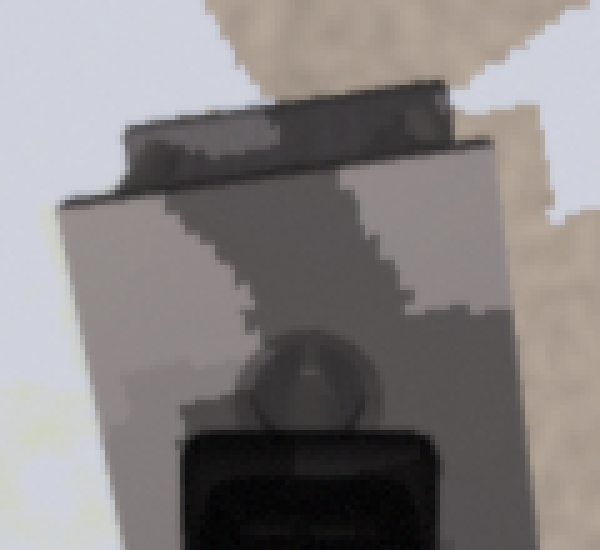

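The tip is inside the hole and centred (hole 240–383, blade at 312). Continuing down.

Call:
{"fn": "carry_out", "kwargs": {
  "plan": [
    [[0, -0.05, -2, 0, 0, 0, 1.5], [0, -0.1, -4, 0, 0, 0, 1.5], [0, -0.1, -5.5, 0, 0, 0, 1.5], [0, -0.1, -6.8, 0, 0, 0, 1.5], [0, -0.1, -7.1, 0, 0, 0, 1.5]]
  ]
}}

```text
t: 23.35
position: [483.0, 332.2, 134.3]
tool_rot: [0.551, -0.551, -0.443, 0.444]
force: [-0.5, -0.5, -1.8]
opening: 23.5
```

```bash
python3 st.py
```

```text
23.35 [483.01913884 332.19431109 134.29912115] [-0.52458727 -0.52360175 -1.75713217] [ 0.05746248  0.00515372 -0.01966402] 23.478975491136225 167.69320160699468
```

Call:
{"fn": "carry_out", "kwargs": {
  "plan": [
    [[0, 0, -0.1, 0, 0, 0, 1.5], [0, 0, -0.2, 0, 0, 0, 1.5], [0, 0, -0.2, 0, 0, 0, 1.5]]
  ]
}}

```text
t: 23.72
position: [483.6, 332.4, 133.6]
tool_rot: [-0.551, 0.551, 0.444, -0.443]
force: [1.4, 0.7, -0.9]
opening: 23.2
```

Call:
{"fn": "carry_out", "kwargs": {
  "plan": [
    [[0, 0, -0.1, 0, 0, 0, 1.5], [0, 0, -0.1, 0, 0, 0, 1.5]]
  ]
}}

```text
t: 23.98
position: [483.3, 332.3, 132.1]
tool_rot: [0.551, -0.551, -0.444, 0.444]
force: [-0.3, -0.2, -1.0]
opening: 23.0
```

Call:
{"fn": "carry_out", "kwargs": {
  "plan": [
    [[0, 0, -0.1, 0, 0, 0, 1.5], [0, 0, -0.1, 0, 0, 0, 1.5]]
  ]
}}

```text
t: 24.22
position: [483.5, 332.4, 131.3]
tool_rot: [-0.551, 0.551, 0.444, -0.443]
force: [0.0, 0.1, -0.6]
opening: 23.3
```

Call:
{"fn": "carry_out", "kwargs": {
  "plan": [
    [[0, 0, -0.05, 0, 0, 0, 1.5], [0, 0, -0.05, 0, 0, 0, 1.5]]
  ]
}}

```text
t: 24.48
position: [483.5, 332.4, 131.2]
tool_rot: [-0.551, 0.551, 0.444, -0.443]
force: [-1.6, -1.2, 5.3]
opening: 23.3
```

The foot is on the plate (force went from -0.6 to +5.3 N at z=131.2). Opening the fingers.

Call:
{"fn": "carry_out", "kwargs": {
  "plan": [
    [[0, 0, 0, 0, 0, 0, 3], [0, 0, 0, 0, 0, 0, 4], [0, 0, 0, 0, 0, 0, 5], [0, 0, 0, 0, 0, 0, 6], [0, 0, 0, 0, 0, 0, 6]]
  ]
}}

```text
t: 25.1
position: [483.4, 332.3, 130.6]
tool_rot: [-0.551, 0.551, 0.444, -0.444]
force: [-0.1, -0.3, -0.7]
opening: 60.0
```

```bash
python3 st.py;  python3 look.py w18 driver_handle
```

```text
25.1 [483.36613171 332.32572221 130.55994978] [-0.11957804 -0.29811126 -0.67840869] [ 0.01052787  0.01295188 -0.00483397] 60.01794260138152 167.6933377109868
25.1 [483.36613171 332.32572221 130.55994978] [ 0.39644785 -0.95955799]
driver_handle [(array([246.3, 220.4,  75.3, 161.5]), 0.72)]
```

View pics/w18.png

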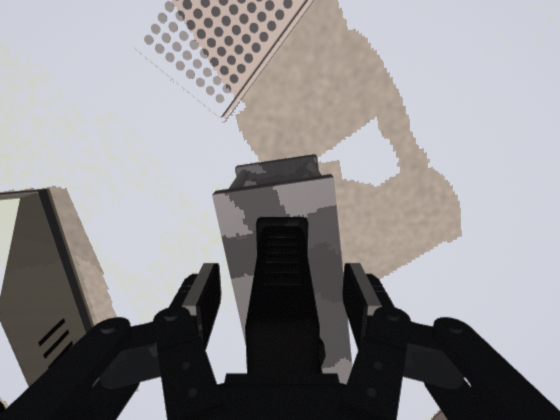

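The pads are clear of the handle on both sides and the driver stands upright. I'll retreat straight up.

Call:
{"fn": "carry_out", "kwargs": {
  "plan": [
    [[0, 0, 3, 0, 0, 0, 6], [0, 0, 8, 0, 0, 0, 6], [0, 0, 14, 0, 0, 0, 6], [0, 0, 19, 0, 0, 0, 6], [0, 0, 19, 0, 0, 0, 6]]
  ]
}}

```text
t: 25.82
position: [485.5, 333.3, 326.6]
tool_rot: [-0.55, 0.552, 0.447, -0.44]
force: [0.0, -0.4, -0.9]
opening: 60.0
```

Call:
{"fn": "carry_out", "kwargs": {
  "plan": [
    [[-2, -5, 2, 0, 0, 0, 6], [-3, -10, 4, 0, 0, 0, 6], [-3, -15, 4, 0, 0, 0, 6], [-3, -17, 4, 0, 0, 0, 6], [-3, -17, 4, 0, 0, 0, 6]]
  ]
}}

```text
t: 26.45
position: [453.1, 161.3, 359.5]
tool_rot: [0.552, -0.551, -0.442, 0.443]
force: [0.2, -0.3, 0.2]
opening: 59.7
```

```bash
python3 st.py;  python3 look.py w19 driver_handle lock block nutdriver; python3 - <<'E'
from h import *
c=optics.read_camera('scene');save(c,'scene19');im=c['img'][100:300,160:420]; cv2.imwrite('pics/sc19.png',cv2.resize(im,None,fx=3,fy=3,interpolation=3)[:,:,::-1])
for l in ['driver_handle','block','nutdriver','wellplate','tipbox','trough','tuberack','bottle']:
    print(l,[(np.round(r['rect']),round(r['score'],2)) for r in optics.recognise(c,l)][:1])
E
```

```text
26.45 [453.12203621 161.2860412  359.51923679] [ 0.23259105 -0.27631189  0.20986692] [-0.00036807  0.00454877  0.00064496] 59.74705654701001 167.54720178631476
26.45 [453.12203621 161.2860412  359.51923679] [ 0.08998773 -1.26346384]
driver_handle [(array([405.9, 153.6,  62.5,  50.4]), 0.67)]
lock [(array([226.9, 253.8,  23.4,  23.9]), 0.84), (array([408.6, 155.9,  61.4,  48. ]), 0.39)]
block [(array([ 90.4, 243.4, 107.2,  74.3]), 0.72), (array([407.4, 150.9,  61.6,  52.4]), 0.59)]
nutdriver [(array([405.6, 208.9,  59.5,  51.7]), 0.91), (array([407.2, 154.7,  61.9,  46.4]), 0.21)]
driver_handle [(array([316., 136.,  14.,  50.]), 0.67)]
block []
nutdriver [(array([334., 147.,   9.,  48.]), 0.7)]
wellplate [(array([271., 165.,  26.,  21.]), 0.69)]
tipbox [(array([273., 163.,  22.,  24.]), 0.51)]
trough [(array([ 90., 237.,  64.,  43.]), 0.57)]
tuberack [(array([325., 226.,  68.,  65.]), 0.66)]
bottle [(array([224., 279.,  33.,  69.]), 0.9)]
```

View pics/w19.png

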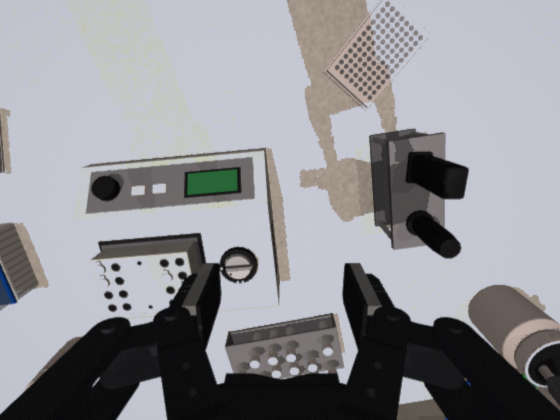

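View pics/sc19.png

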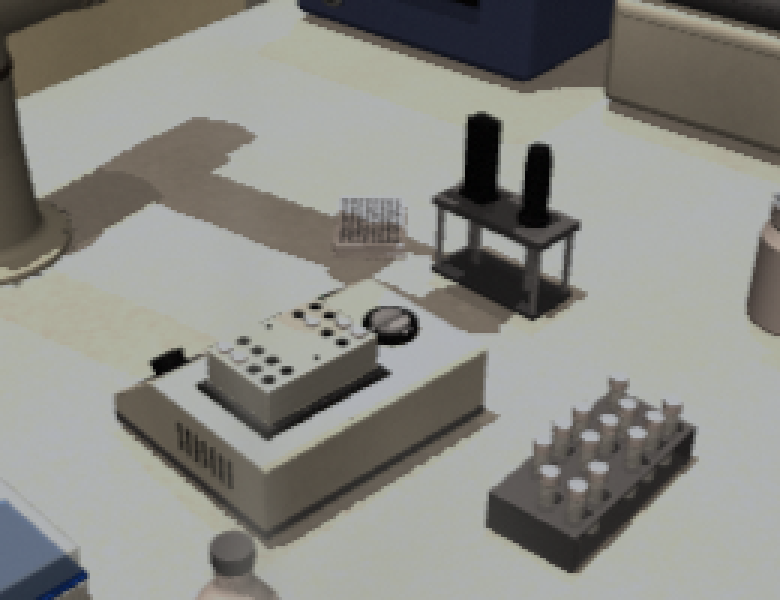

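Everything is standing. I have time for one closer check of the lock angle before handing in.

Call:
{"fn": "carry_out", "kwargs": {
  "plan": [
    [[5, -3, -3, 0, 0, 0, 6], [10, -6, -7, 0, 0, 0, 6], [14, -8.5, -11, 0, 0, 0, 6], [16.7, -10, -14, 0, 0, 0, 6], [16.7, -10, -14, 0, 0, 0, 6]]
  ]
}}

```text
t: 27.78
position: [619.3, 60.8, 215.1]
tool_rot: [0.553, -0.549, -0.441, 0.445]
force: [-0.6, 0.2, -0.0]
opening: 60.1
```

```bash
python3 st.py;  python3 look.py w20 lock block
```

```text
27.775 [619.32834867  60.77923463 215.09179338] [-0.60646727  0.21754016 -0.03394732] [0.05922531 0.06110691 0.01348235] 60.057561764802784 167.55501271298934
27.775 [619.32834867  60.77923463 215.09179338] [-0.09593534 -1.44948416]
lock [(array([259.4, 124.5,  46.3,  45.4]), 0.75)]
block [(array([ 11.8,  96.7, 209.7, 133.2]), 0.97)]
```

View pics/w20.png

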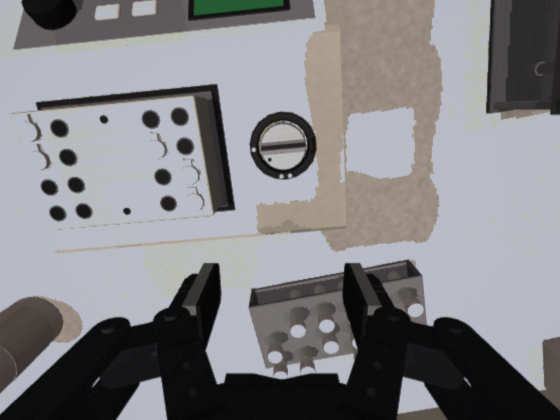

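```bash
python3 - <<'E'
from h import *
import pickle
c,s=pickle.load(open('pics/w20.pkl','rb'))
cv2.imwrite('pics/w20c.png',cv2.resize(c['img'][105:185,195:325],None,fx=6,fy=6,interpolation=3)[:,:,::-1])
E
```

```text
(no output)
```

View pics/w20c.png

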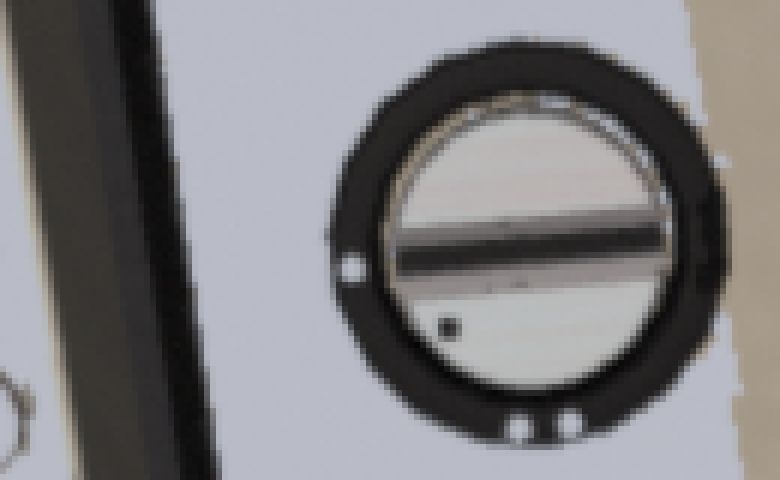

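```bash
python3 - <<'E'
from h import *
import pickle
c,s=pickle.load(open('pics/w20.pkl','rb'));f=lambda p:(p[0]/6+195,p[1]/6+105)
def an(a,b,z,g=f):
    A,B=atz(c,g(a),z,s),atz(c,g(b),z,s);v=B-A;return np.degrees(np.arctan2(v[1],v[0])),A,B
i=lambda p:p
print('slot bottom',an((400,259),(664,236),95)); print('flare u',an((398,236),(664,208),104)[0],'l',an((405,298),(668,262),104)[0])
print('tray',an((152,0),(217,478),92)[0]+90-0); print('tray full',an((217,86),(234,210),92,i)[0])
print('deck front edge',an((56,251),(346,228),90,i)[0])
print('pins z132',an((104,119),(127,211),132,i))
m=[atz(c,f(p),101,s) for p in [(518,430),(570,423),(352,268)]];print(m)
L=(569.4,73)
E
```

```text
slot bottom (np.float64(82.46853087046962), array([568.02377219,  55.42646851,  95.        ]), array([572.73815206,  91.08438847,  95.        ]))
flare u 83.45915517689293 l 85.28642415145808
tray 82.41792075482428
tray full -7.554766705567904
deck front edge 82.45704791120806
pins z132 (np.float64(-7.2367255928835075), array([522.08798341, -42.01836663, 132.        ]), array([587.7984283 , -50.36232119, 132.        ]))
[array([593.33370517,  66.28815365, 101.        ]), array([593.91452468,  73.4244123 , 101.        ]), array([567.215399  ,  49.42533812, 101.        ])]
```

The slot is at 82.5° and the deck edge at 82.46°, so the lock is fully turned. The pin spacing seen at z=132 is 66.2 mm against 66.1 mm triangulated before, so the block is at home height. Handing in.

```bash
python3 -c "
from station import sign_off
print(sign_off())"
```

```text
the job is handed in; nothing more can be done
None
```

The job is done and handed in at about 28 s on the robot's clock. The block is pressed home, the lock is turned to its stop, and the screwdriver is upright in its hole again and released. `sign_off` reports no verdict, so this rests on my own checks.

- **Block:** The fingertips stopped at z = 132.0 mm while the force rose from 6 to 18 N. In the last view the spacing of the two pin dots on the block's top, taken at 132 mm height, matches the value measured before pressing.
- **Lock:** I turned it until the slot stopped following the blade. The wrist torque rose from about 0.06 to between 0.11 and 0.14 N m. In the final view the slot floor is at 82.5° and the deck edge at 82.5°, which is the locked direction.
- **Screwdriver:** I lowered it into the hole it came from until the foot touched the plate with 5 N. It stayed upright when released, and the gripper retreated straight up.
- **Bystanders:** They look unmoved in the last scene picture. The arm was touching nothing at the end.

Some readings disagreed slightly:

- **Slot edges:** The slot's flared edges read 83.5° and 85.3°, 1–3° more than its floor.
- **Slot during turning:** While the blade was in the slot, the slot angle read about 78–80°. I put this down to parallax and trusted the clear views.
- **Wrist camera:** Opposite wrist views differed by 2.4 mm, so I corrected for a bias of about 1.2 mm.
- **Network misses:** In the last scene picture the network did not find the block and marked the well plate as the tip box. I checked the block and well plate there by eye. I did not check the tip box separately at the end.

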